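# Hang the boxed book light on the counter carousel

### The arm

A 6-joint arm with a two-finger parallel gripper is mounted at the origin on the work surface. World frame = base frame: x ahead of the robot, y to its left, z up, the work surface at z = 0. Lengths are in m, angles in rad, forces in N, time in s.
With the tool pointing down it reaches from about 0.25 to 0.775 m from the base axis. Payload 4 kg.
Tool frame: the origin (TCP) lies on the centre line of the jaws, within the pads' length; the fingertips stand 8 mm ahead of it and the grasp point (between the pads) lies 11 mm behind it; z points along the fingers, y is the direction in which the jaws open and shut (so a half turn about z gives the same grasp; the last joint's range is limited). The gripper opens to 94 mm and grips with 3 to 60 N. Pads are 16 mm wide; open, the fingers measure 119 mm over their backs; the gripper's body (75 mm by 177 mm) begins 78 mm behind the grasp point.
Start: joints at [-1.243, 0.087, 1.371, -0, 1.684, -0.103], TCP at [0.23, -0.5, 0.214] pointing down, gripper open.
Joint ranges: [-3.1, 3.1], [-0.76, 2.03], [0.27, 2.55], [-1.08, 4.22], [0.17, 2.65], [-2.57, 2.57]. Speed limits (rad/s): [2.79, 2.79, 3.14, 3.14, 3.14, 3.14].

### API

Orientations are given as [roll, pitch, yaw] about the fixed x, y, z axes, in that order (R = Rz(yaw) Ry(pitch) Rx(roll)).
In Python, from bench import robot gives the robot as it stands.
- The arm moves only by the shell command python3 -m crank 'ROWS' [OPENING]. ROWS is JSON, a list of rows, each a list of 4 numbers: the shift along the tool's x, y, z scaled (see below), then the turn about the tool's z scaled (see below). A call has exactly 10 rows; each row shifts and turns the commanded pose from where the row before left it, along the tool's axes as they then stand; what a row does not reach is not made up. The controller multiplies each number of a shift by 0.2 m and each number of a turn by pi/2 rad. A row lasts 1/8 s, in which the tool goes at most 62.5 mm and 10.7 degrees, less where a joint would pass 70% of its speed; a pose out of reach is approached as far as the arm can. A call with a number of a shift or a turn outside -1 to 1 is refused whole. A call with a gripper value outside its range is refused whole. OPENING is the gripper command: -1 is fully open, 1 is shut, values between are in proportion, set as the call begins (- or left out, the last holds). The fingers move at their own pace and stop on an object; the grip force is fixed at half the most. Time passes only in rows, so rows that do not move let the fingers close, or fill a call up. It gives the time, the measured TCP pose, the force and the opening at its end, in the units of the state.
- robot.get_obs(): the state, without advancing time (a new reading comes with each control period).
- robot.snapshot(name): name is "scene" or "top" or "wrist"; returns (picture, depth): 420x560x3 uint8, red, green, blue; 420x560 float32, m along the optical axis (not along the pixel's ray), 0 where there is no reading.
- robot.camera_params(name): a dict with "fx", "fy", "cx", "cy" (pixels), "distortion" ([k1, k2, p1, p2, k3] as OpenCV has them; the pictures are not rectified), "world_from_camera" (4x4, takes a point from camera to world coordinates). Camera axes: x right, y down, z forward; pixel columns grow to the right and rows downward; lengths in m; the calibration is good to about 2 mm. A picture is of the moment at which its call begins: read the wrist's pose just before it. camera_params takes no time and is no camera call; for the wrist camera it gives the pose at the moment of the call.
- robot.close_job(): hands the job in, once; it reports no verdict.
The state is a dict: "time": time; "joint_positions": joint angles; "qvel": joint speeds; "joint_torque": joint torques, N m; "tool_pos": TCP position; "ee_rot": TCP orientation; "wrist_force": force on the tool from outside, world axes, zero at the start; "wrist_torque": the same for the moment, N m; "width": finger opening in m.
Only numpy, scipy, OpenCV 4.12 (cv2) and the standard library are available. Lean on these libraries where they do the work, as an engineer would, in place of code of your own. Each camera call takes 0.05 s, during which the arm holds its last target.

### The job

Turn the little display carousel on the bookshop counter, without flinging it round, so that its one empty hook points to the front (over the white mark on its base). Then hang the red boxed book light on that hook: ease the hole of its hang tab over the upturned tip, press the orange sprung pusher back and let the tab down behind the tip, so that the box hangs there trapped between tip and pusher. Go gently with the box, and leave the other things on the counter alone.

Things in the scene. Friction and masses are not known exactly. Their poses are not given: they have to be found in the camera images.
- carousel: Display carousel. Dark steel base disc, 200 mm across, 22 mm high, fixed. Origin: on the mast axis at counter level, z up; -x is the front, through the white mark on the disc. The turning head's height on the mast was set by hand and IS NOT MEASURED: its hooks' centre line is at a height h of 135 to 175 mm above the counter. Feel it (press lightly on the grip's top) or see it; it will not slip.
- carousel_mark (a point): Middle of the white mark (30 x 12 mm) on the disc, 84 mm in front of the mast axis. Empty hook: level steel bar, 6 mm thick, centre line at height h, standing out radially from the head. At a radius of 128 mm it turns up: the tip's top is at h + 11 mm, the bar's underside at h - 3 mm, the tip's faces at radii 131 (outer) and 125 mm. Three more, at right angles, carry boxes like the red one, fixed.
- head (a joint): Turn of the head, rad, counter-clockwise from above; 0: empty hook to the front. Starts at 0.9 to 2.6, turns either way, stays where left, takes 0.2 N m. Turning grip on its axis: black upright bar 40 mm long (parallel to the empty hook), 14 mm thick, 30 mm high, flat top at h + 65 mm, foot at h + 35 mm on a 52 mm collar; below it a 31 mm sleeve. It can be pinched or a hook pushed.
- pusher (a joint): Orange sprung plate on the empty hook, 24 mm wide, 16 mm high (h - 5 to h + 11 mm), 4 mm thick, sliding along the bar. Value: m pressed in towards the mast; 0 at rest, outer face at radius 123 mm, 2 mm behind the tip. Takes 1.2 N to start, 5 N at its hard stop at 0.025. Reads about 0.002 with the 4 mm tab trapped behind the tip. Only fits with the hole round the whole upturned tip.
- pack_center (a point): Boxed book light: stiff red box standing on the counter, 44 mm wide (y), 24 thick (x), 64 high (z), about 110 g, front and back alike. This point: centre of the box, 32 mm up. On its top, at mid thickness, a white hang tab 30 mm wide, 4 thick, 28 high, with a hole 16 wide (y), 20 high, through along x. Above this point: box top 32 mm, hole centre 45, hole's top edge 55, tab top 60.
- pack: The same boxed book light; origin at the centre of its underside.
- book_a: Bystander: yellow paperback lying flat, 110 x 170 x 22 mm.
- book_b: Bystander: blue book lying flat, 120 x 180 x 30 mm.
- mug: Bystander: blue mug, 80 mm across, 90 mm high.
- bell: Bystander: brass counter bell, 84 mm across, 58 mm high.
- stamp: Bystander: wooden hand stamp, 38 mm across, 70 mm high.
- terminal: Bystander: grey card terminal lying flat, 160 x 75 x 30 mm.
- tin: Bystander: green tin, 66 mm across, 85 mm high.
Things that resemble listed ones, but are neither listed nor needed, are in the scene too. Of the things like the pack, leave any that is grey; of the rest the smaller one is meant.

How it is judged:
By the outcome, as a careful person would: the job done as asked, in the order asked, and still so for the second after the job is handed in, with the robot touching nothing.
It also fails if it takes over 72 s, if anything falls off the work surface, if the arm or the gripper's body presses on something with over 40 N, if the wrist force passes 120 N, or if a joint passes its speed limit or range.

## Working session

There is one attempt and no reset: what is moved stays moved. The work goes in short steps, Python scripts to look and compute and a shell command to move; the robot and the scene stay as the last step left them, time stands still between calls to the robot, and variables do not carry over. Pictures are saved under pics/ and viewed, and the job is handed in when it is done.

```bash
ls; mkdir -p pics; python3 - <<'E'
from bench import robot
import cv2,numpy as np
np.set_printoptions(precision=4,suppress=True)
o=robot.get_obs();print(o)
for n in("scene","top"):
    p,d=robot.snapshot(n);cv2.imwrite(f"pics/{n}0.png",p[:,:,::-1]);np.savez(f"{n}0.npz",p=p,d=d)
    c=robot.camera_params(n);print(n,c)
E
```

```text
pics
{'time': 0.0, 'joint_positions': array([-1.2431,  0.0879,  1.3723, -0.    ,  1.6836, -0.1031]), 'qvel': array([-0.0004, -0.    ,  0.0005,  0.0029, -0.0021,  0.0021]), 'joint_torque': array([  0.0013, -34.0177, -30.2428,   0.0719,   0.033 ,  -0.0002]), 'tool_pos': array([ 0.2295, -0.4992,  0.2123]), 'ee_rot': array([-3.1394, -0.0002,  0.4308]), 'wrist_force': array([0.5255, 0.348 , 0.7503]), 'wrist_torque': array([-0.0162,  0.0221,  0.0015]), 'width': 0.09395761617446881}
scene {'fx': 440.02302989796044, 'fy': 440.02302989796044, 'cx': 279.37087142756764, 'cy': 205.91218761223237, 'distortion': array([-0.1087,  0.    ,  0.    ,  0.    ,  0.    ]), 'world_from_camera': array([[ 0.69  ,  0.5338, -0.4888,  1.0879],
       [ 0.7237, -0.4957,  0.4802, -0.5774],
       [ 0.014 , -0.685 , -0.7284,  0.9641],
       [ 0.    ,  0.    ,  0.    ,  1.    ]])}
top {'fx': 497.0308380625539, 'fy': 497.0308380625539, 'cx': 275.97630658103964, 'cy': 207.1269485817524, 'distortion': array([-0.1771,  0.    ,  0.    ,  0.    ,  0.    ]), 'world_from_camera': array([[ 0.0191, -0.985 ,  0.1713,  0.2465],
       [-0.9998, -0.0198, -0.0027, -0.0027],
       [ 0.006 , -0.1713, -0.9852,  1.8363],
       [ 0.    ,  0.    ,  0.    ,  1.    ]])}
```

View pics/scene0.png

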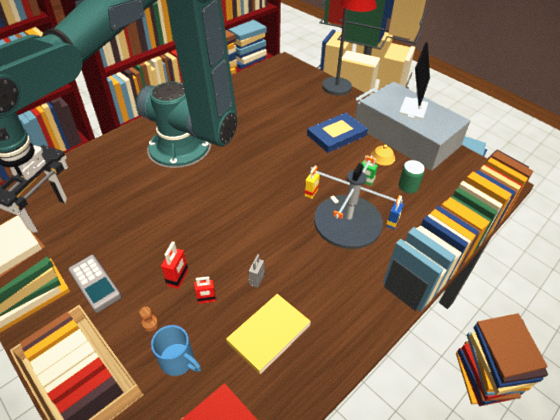

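View pics/top0.png

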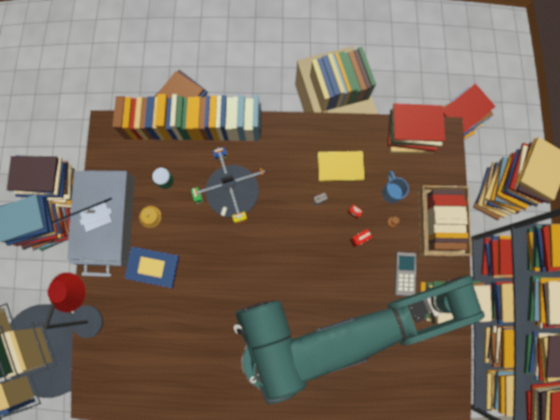

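```bash
cat > h.py <<'E'
import cv2,numpy as np
np.set_printoptions(precision=4,suppress=True)
def K(c): return np.array([[c['fx'],0,c['cx']],[0,c['fy'],c['cy']],[0,0,1.]])
def ray(c,uv):
    uv=np.array(uv,float).reshape(-1,1,2)
    n=cv2.undistortPoints(uv,K(c),c['distortion']).reshape(-1,2)
    T=c['world_from_camera'];d=np.c_[n,np.ones(len(n))]@T[:3,:3].T
    return T[:3,3],d
def onz(c,uv,z):
    o,d=ray(c,uv);return o+d*((z-o[2])/d[:,2])[:,None]
def atd(c,uv,dep):
    o,d=ray(c,uv);return o+d*np.array(dep).reshape(-1,1)
def proj(c,P):
    T=np.linalg.inv(c['world_from_camera']);P=np.array(P,float).reshape(-1,3)
    return cv2.projectPoints(P,cv2.Rodrigues(T[:3,:3])[0],T[:3,3],K(c),c['distortion'])[0].reshape(-1,2)
def cloud(c,d,mask):
    v,u=np.nonzero(mask&(d>0));return atd(c,np.c_[u,v],d[v,u]),np.c_[u,v]
def tri(c1,uv1,c2,uv2):
    o1,d1=ray(c1,uv1);o2,d2=ray(c2,uv2);d1=d1[0];d2=d2[0]
    s=np.linalg.lstsq(np.c_[d1,-d2],o2-o1,rcond=None)[0];a=o1+s[0]*d1;b=o2+s[1]*d2
    return (a+b)/2,np.linalg.norm(a-b)
E
python3 - <<'E'
from h import *
from bench import robot
for n,(x0,y0,w,h) in {"scene":(130,220,160,120),"top":(300,170,120,90)}.items():
    p=np.load(n+"0.npz")['p'][y0:y0+h,x0:x0+w,::-1]
    cv2.imwrite(f"pics/{n}_pk.png",cv2.resize(p,(640,480),interpolation=cv2.INTER_CUBIC))
for n,(x0,y0,w,h) in {"scene":(290,140,128,112),"top":(180,135,96,84)}.items():
    p=np.load(n+"0.npz")['p'][y0:y0+h,x0:x0+w,::-1]
    cv2.imwrite(f"pics/{n}_car.png",cv2.resize(p,(672,588),interpolation=cv2.INTER_CUBIC))
for n in("scene","top"):
    z=np.load(n+"0.npz");c=robot.camera_params(n);p=z['p'].astype(int)
    red=((p[:,:,0]>120)&(p[:,:,1]<70)&(p[:,:,2]<70)).astype(np.uint8)
    m,l,s,ce=cv2.connectedComponentsWithStats(red)
    for i in range(1,m):
        if s[i,4]>15:
            P,_=cloud(c,z['d'],l==i)
            print(n,ce[i],s[i],P.min(0),P.max(0),np.median(P,0))
E
```

```text
scene [27.1078  8.5196] [ 22   0  11  19 102] [-0.7814 -0.1538  0.2775] [-0.7566 -0.1301  0.3535] [-0.7717 -0.1415  0.3149]
scene [242.7558  12.8527] [222   0  54  25 258] [-0.7846  0.7872 -0.0509] [-0.7212  1.1515  0.0753] [-0.7576  0.9074 -0.0403]
scene [349.8245   7.8041] [329   0  48  25 587] [-1.4276  0.5461 -0.7541] [0.2873 2.4973 0.4335] [0.2322 0.5991 0.4051]
scene [136.8     52.8937] [105  28  69  44 395] [-0.7873  0.082  -0.0496] [-0.7214  0.4773  0.0964] [-0.7551  0.2478 -0.0407]
scene [ 6.5 39.5] [ 4 37  6  6 20] [-0.8631 -0.2524  0.1987] [-0.8137 -0.2392  0.2053] [-0.8392 -0.2454  0.2021]
scene [173.9286  52.0714] [171  49   6   7  28] [-0.8289 -0.0355 -0.1308] [0.1422 0.5112 0.4213] [-0.8022  0.489  -0.1249]
scene [268.3077  55.9615] [266  53   7   7  26] [-0.8113  0.6364 -0.3713] [-0.245   1.1518  0.0049] [-0.7716  1.1258 -0.3604]
scene [252.0588  64.7647] [248  62  10   6  17] [-0.7875  0.5224 -0.3774] [-0.2422  1.0239  0.0064] [-0.7526  0.9531 -0.3583]
scene [239.6071  69.1429] [236  67  11   6  28] [-0.8018  0.4636 -0.3712] [-0.2435  0.9404  0.0034] [-0.7674  0.8889
[... 3769 characters left out ...]
37  30 720] [0.2    0.5498 0.0054] [0.2902 0.7361 0.4769] [0.2456 0.5929 0.4592]
top [547.9565 326.0435] [544 323  11   5  23] [ 0.1093 -1.1424 -0.0691] [ 0.1261 -1.0896 -0.0238] [ 0.1129 -1.1041 -0.0615]
top [540.587  371.1087] [539 359   4  22  46] [-0.1055 -1.0944 -0.0907] [-0.0202 -1.0795 -0.0653] [-0.0712 -1.0863 -0.0809]
top [545.2133 384.1733] [532 382  28   7  75] [-0.1458 -1.2134 -0.1929] [-0.1293 -1.0805 -0.1306] [-0.1364 -1.1461 -0.1433]
top [528.9286 399.6905] [528 392   3  21  42] [-0.2524 -1.0879 -0.1726] [-0.1673 -1.0701 -0.1477] [-0.1983 -1.0791 -0.1623]
top [555.1125 406.0833] [551 392   9  28 240] [-0.2506 -1.1279  0.0028] [-0.1401 -1.0755  0.0353] [-0.197  -1.1032  0.0143]
```

View pics/scene_pk.png

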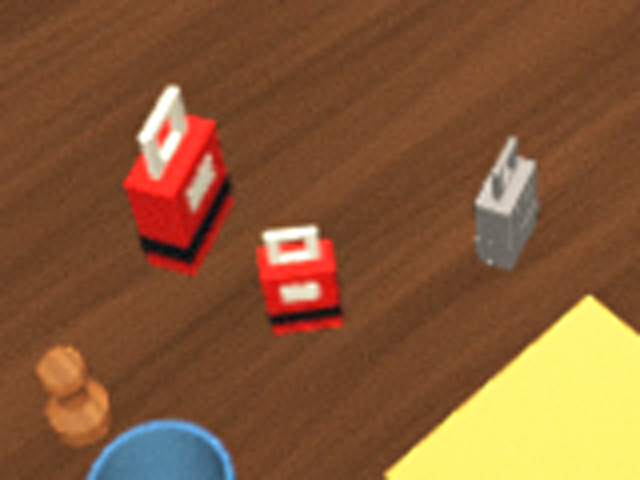

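View pics/scene_car.png

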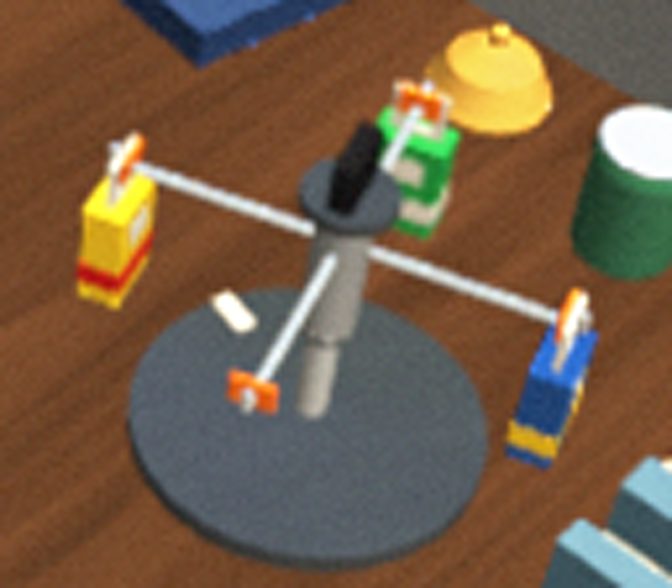

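View pics/top_car.png

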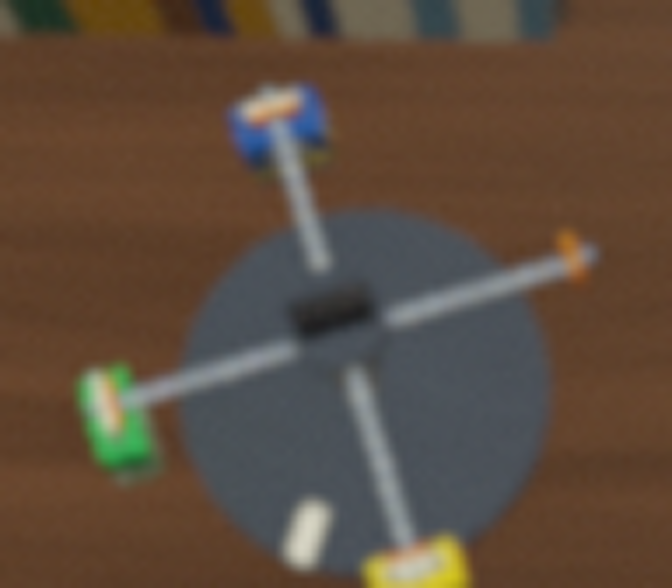

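View pics/top_pk.png

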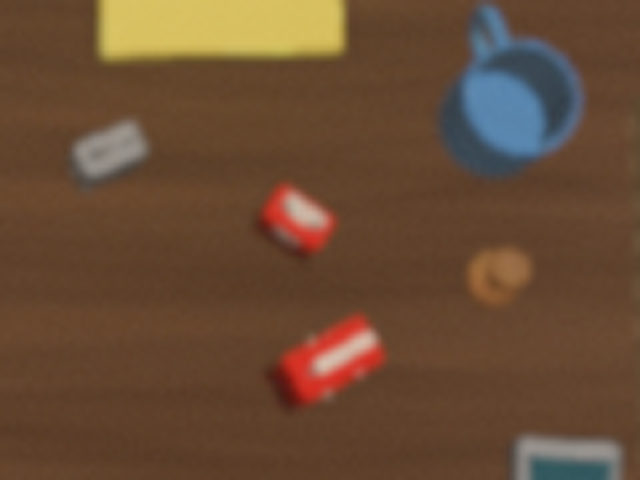

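Candidates: large red pack (scene 174,266; ~0.1 m tall), small red pack (scene 205,290; top 355,211; ~64 mm box), grey pack (scene 257,270). The small red one fits (not grey, smaller of the rest); the enlarged crop confirms it, with its white tab on top. Empty hook is at scene ~(337,215)/top ~(264,171), with the bare orange pusher; the mark is at scene ~(334,199)/top ~(224,211).

```bash
python3 - <<'E'
from h import *
from bench import robot
C={n:robot.camera_params(n) for n in("scene","top")};Z={n:np.load(n+"0.npz") for n in C}
for n in C:
    c=C[n];p=Z[n]['p'].astype(int);d=Z[n]['d']
    vv,uu=np.mgrid[:420,:560]
    P=atd(c,np.c_[uu.ravel(),vv.ravel()],d.ravel()).reshape(420,560,3)
    near=(np.hypot(P[...,0]-.6,P[...,1]-.12)<.25)&(d>0)
    hsv=cv2.cvtColor(Z[n]['p'],cv2.COLOR_RGB2HSV).astype(int);H,S,V=[hsv[...,i] for i in range(3)]
    # disc dark blue-grey, low sat
    disc=near&(H>90)&(H<130)&(V<110)&(abs(P[...,2]-.022)<.008)
    m,l,s,ce=cv2.connectedComponentsWithStats(disc.astype(np.uint8));i=1+s[1:,4].argmax()
    cn,_=cv2.findContours((l==i).astype(np.uint8),cv2.RETR_EXTERNAL,cv2.CHAIN_APPROX_NONE)
    hull=cv2.convexHull(max(cn,key=len)).reshape(-1,2)
    W=onz(c,hull,.022);(x,y),r=cv2.minEnclosingCircle(W[:,:2].astype(np.float32))
    A=np.c_[2*W[:,:2],np.ones(len(W))];q=np.linalg.lstsq(A,(W[:,:2]**2).sum(1),rcond=None)[0]
    print(n,"disc fit",q[:2],np.sqrt(q[2]+q[0]**2+q[1]**2),"enc",x,y,r)
    wm=near&(S<60)&(V>170)&(abs(P[...,2]-.022)<.01)
    m,l,s,ce=cv2.connectedComponentsWithStats(wm.astype(np.uint8))
    for i in range(1,m):
        if s[i,4]>8: print(" white",ce[i],s[i,4],onz(c,ce[i],.022))
    om=near&(H>4)&(H<14)&(S>180)&(V>190)
    m,l,s,ce=cv2.connectedComponentsWithStats(om.astype(np.uint8))
    for i in range(1,m):
        if s[i,4]>3: print(" orange",ce[i],s[i],np.median(P[l==i],0))
    bl=near&(V<45)&(P[...,2]>.15)
    m,l,s,ce=cv2.connectedComponentsWithStats(bl.astype(np.uint8))
    for i in range(1,m):
        if s[i,4]>8: print(" black",ce[i],s[i],np.median(P[l==i],0),np.percentile(P[l==i][:,2],[5,50,90,98]))
E
```

```text
scene disc fit [0.6283 0.1509] 0.09578783661191281 enc 0.6280943155288696 0.15167340636253357 0.09715157002210617
 white [334.4444 199.1389] 36 [[0.5478 0.1838 0.022 ]]
 orange [369.85 159.55] [366 158   8   5  20] [0.5889 0.2717 0.1525]
 orange [314.75 170.25] [313 167   5   7   8] [0.5115 0.1217 0.15  ]
 orange [313.7826 190.3043] [308 184  11  12  23] [0.5181 0.1176 0.0826]
 orange [334.8 213.3] [334 211   4   5  10] [0.6546 0.0431 0.1506]
 orange [340.4615 215.3846] [339 214   4   4  13] [0.6702 0.0477 0.1501]
 black [357.0795 172.375 ] [353 165   9  16  88] [0.6288 0.1474 0.2077] [0.1887 0.2077 0.2122 0.2134]
top disc fit [0.6135 0.1035] 0.05622338120240478 enc 0.6134793758392334 0.10678540170192719 0.06534871459007263
 white [223.6 210.4] 20 [[0.5458 0.1862 0.022 ]]
 black [227.4762 179.9524] [223 178  10   5  21] [0.6187 0.1587 0.2101] [0.199  0.2101 0.2139 0.2156]
```

```bash
cat > mv.py <<'E'
# prints, for a wished world shift / yaw change, units in tool axes (whole move)
from h import *
from bench import robot
from scipy.spatial.transform import Rotation as Ro
def R(o): return Ro.from_euler('xyz',o['ee_rot']).as_matrix()
def need(target,o=None):
    o=o or robot.get_obs();return R(o).T@(np.array(target)-o['tool_pos'])/0.2
E
python3 - <<'E'
from mv import *
C={n:robot.camera_params(n) for n in("scene","top")};Z={n:np.load(n+"0.npz") for n in C}
n="top";c=C[n];d=Z[n]['d'];vv,uu=np.mgrid[:420,:560]
P=atd(c,np.c_[uu.ravel(),vv.ravel()],d.ravel()).reshape(420,560,3)
hsv=cv2.cvtColor(Z[n]['p'],cv2.COLOR_RGB2HSV).astype(int)
near=(np.hypot(P[...,0]-.62,P[...,1]-.15)<.115)&(d>0)
disc=near&(hsv[...,0]>90)&(hsv[...,0]<130)&(hsv[...,2]<130)&(abs(P[...,2]-.022)<.008)
v,u=np.nonzero(disc);hull=cv2.convexHull(np.c_[u,v].astype(np.int32)).reshape(-1,2)
W=onz(c,hull,.022);A=np.c_[2*W[:,:2],np.ones(len(W))];q=np.linalg.lstsq(A,(W[:,:2]**2).sum(1),rcond=None)[0]
print(q[:2],np.sqrt(q[2]+q[0]**2+q[1]**2),cv2.minEnclosingCircle(W[:,:2].astype(np.float32)))
w=robot.camera_params("wrist");o=robot.get_obs();print(w)
print(R(o).T@(w['world_from_camera'][:3,3]-o['tool_pos']),R(o).T@w['world_from_camera'][:3,:3])
print(need([.62-.0,.15,.40]))
E
```

```text
[0.6223 0.1588] 0.09450438229356789 ((0.6229944229125977, 0.15885445475578308), 0.09684383124113083)
{'fx': 304.56779341150093, 'fy': 304.56779341150093, 'cx': 277.26703450543204, 'cy': 206.93338605376428, 'distortion': array([-0.0455,  0.    ,  0.    ,  0.    ,  0.    ]), 'world_from_camera': array([[ 0.4175, -0.8823, -0.2174,  0.2918],
       [-0.9087, -0.4058, -0.0984, -0.4708],
       [-0.0014,  0.2387, -0.9711,  0.3818],
       [ 0.    ,  0.    ,  0.    ,  1.    ]])}
[ 0.0685 -0.0002 -0.1693] [[-0.0001 -0.9711 -0.2388]
 [ 1.     -0.0002  0.0006]
 [-0.0006 -0.2388  0.9711]]
[ 3.1299 -2.1365 -0.9332]
```

```bash
python3 -m crank '[[0.22,-0.15,-0.09,0],[0.22,-0.15,-0.09,0],[0.22,-0.15,-0.09,0],[0.22,-0.15,-0.09,0],[0.22,-0.15,-0.09,0],[0.22,-0.15,-0.09,0],[0.22,-0.15,-0.09,0],[0.22,-0.15,-0.09,0],[0.22,-0.15,-0.09,0],[0.22,-0.15,-0.09,0]]' && python3 -m crank '[[0.22,-0.15,-0.02,0],[0.22,-0.15,-0.02,0],[0.22,-0.15,-0.02,0],[0,0,0,-0.115],[0,0,0,-0.115],[0,0,0,-0.115],[0,0,0,-0.115],[0,0,0,-0.115],[0,0,0,-0.115],[0,0,0,-0.115]]'
python3 - <<'E'
from mv import *
o=robot.get_obs();print(o['tool_pos'],o['ee_rot'],o['joint_positions'],o['time'])
w=robot.camera_params("wrist");p,d=robot.snapshot("wrist");np.savez("w1.npz",p=p,d=d,T=w['world_from_camera']);cv2.imwrite("pics/w1.png",p[:,:,::-1])
E
```

```text
time: 1.35
tool_pos: [0.5047, -0.0418, 0.3936]
ee_rot: [-3.142, 0.001, 0.431]
wrist_force: [0.5, -0.8, -0.1]
width: 0.0939
time: 2.6
tool_pos: [0.5865, 0.0935, 0.4047]
ee_rot: [-3.14, -0.0, 1.701]
wrist_force: [0.5, -0.4, 0.1]
width: 0.0938
[0.5865 0.0935 0.4047] [-3.1402 -0.      1.7013] [ 0.0627  0.2411  0.8143 -0.0001  2.0876 -0.0678] 2.6
```

View pics/w1.png

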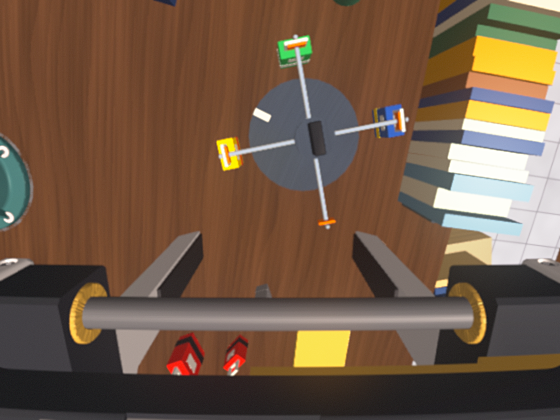

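The wrist view shows the whole carousel: disc centred ~(304,134), mark (262,115), black grip (317,138), empty hook tip (327,224).

```bash
cat > ana.py <<'E'
from mv import *
def ana(f,c=None,save=None):
    c=dict(c or robot.camera_params("wrist"));z=np.load(f);c['world_from_camera']=z['T'];p=z['p'];d=z['d']
    vv,uu=np.mgrid[:420,:560];P=atd(c,np.c_[uu.ravel(),vv.ravel()],d.ravel()).reshape(420,560,3)
    hsv=cv2.cvtColor(p,cv2.COLOR_RGB2HSV).astype(int);H,S,V=[hsv[...,i] for i in range(3)]
    near=(np.hypot(P[...,0]-.625,P[...,1]-.155)<.16)&(d>0)
    disc=near&(H>90)&(H<130)&(S<110)&(abs(P[...,2]-.022)<.006)&(np.hypot(P[...,0]-.625,P[...,1]-.155)<.115)
    v,u=np.nonzero(disc);hull=cv2.convexHull(np.c_[u,v].astype(np.int32)).reshape(-1,2)
    W=onz(c,hull,.022);A=np.c_[2*W[:,:2],np.ones(len(W))];q=np.linalg.lstsq(A,(W[:,:2]**2).sum(1),rcond=None)[0]
    print("disc",q[:2],np.sqrt(q[2]+q[0]**2+q[1]**2),"z",np.median(P[disc][:,2]))
    wm=near&(S<70)&(V>170)&(abs(P[...,2]-.022)<.01)
    m,l,s,ce=cv2.connectedComponentsWithStats(wm.astype(np.uint8))
    for i in range(1,m):
        if s[i,4]>30: print(" white",ce[i],s[i,4],onz(c,ce[i],.022),np.median(P[l==i],0))
    om=near&(H>3)&(H<16)&(S>150)&(V>150)&(P[...,2]>.1)
    m,l,s,ce=cv2.connectedComponentsWithStats(om.astype(np.uint8))
    for i in range(1,m):
        if s[i,4]>8: print(" orange",ce[i],s[i],np.median(P[l==i],0),onz(c,ce[i],.159))
    bl=near&(V<55)&(P[...,2]>.19)
    print(" black",bl.sum(),P[bl].mean(0),np.percentile(P[bl][:,2],[5,50,90,98]))
    top=bl&(P[...,2]>np.percentile(P[bl][:,2],60)-.003)
    v,u=np.nonzero(top);r=cv2.minAreaRect(np.c_[u,v].astype(np.float32));b=cv2.boxPoints(r)
    zt=np.median(P[top][:,2]);B=onz(c,b,zt);print(" top z",zt,"n",top.sum(),"ctr",B.mean(0),"sides",B[1]-B[0],B[2]-B[1],'px',r)
    # hook bar: light grey pts at hook height
    return c,p,d,P,hsv,near
if __name__=="__main__":
    import sys;c,p,d,P,hsv,near=ana(sys.argv[1])
    np.save('/tmp/P.npy',P)
    bar=near&(hsv[...,1]<60)&(hsv[...,2]>110)&(P[...,2]>.12)&(P[...,2]<.18)
    print(' bar z',np.percentile(P[bar][:,2],[10,50,90]),bar.sum())
    cv2.imwrite("pics/bar.png",(bar*255).astype(np.uint8))
E
python3 ana.py w1.npz
```

```text
disc [0.6247 0.1631] 0.0710479675987074 z 0.0176971665599035
 white [262.12  114.888] 125 [[0.5464 0.1875 0.022 ]] [0.5462 0.1878 0.0146]
 orange [295.881   45.8333] [287  42  19   7  42] [0.5856 0.2719 0.1541] [[0.5861 0.2702 0.159 ]]
 orange [398.1562 120.125 ] [397 112   4  18  32] [0.7346 0.1985 0.1547] [[0.7333 0.1987 0.159 ]]
 orange [226.1538 148.7692] [224 146   5   7  13] [0.5105 0.1318 0.1544] [[0.5114 0.1313 0.159 ]]
 orange [228.7778 159.8889] [228 156   2   8   9] [0.5159 0.1164 0.1549] [[0.5163 0.117  0.159 ]]
 orange [326.1724 220.7586] [318 219  18   6  29] [0.6621 0.0481 0.1551] [[0.6615 0.0495 0.159 ]]
 black 32135 [0.5829 0.1159 0.5153] [0.4444 0.5274 0.5326 0.5335]
 top z 0.5301347581470829 n 19251 ctr [0.5839 0.1149 0.5301] sides [0.1013 0.0136 0.    ] [ 0.0051 -0.0116  0.    ] px ((279.5156555175781, 393.6075744628906), (50.225955963134766, 559.060546875), 89.89639282226562)
 bar z [0.1457 0.1475 0.1529] 1448
```

```bash
sed -i 's/(P\[...,2\]>.19)/(P[...,2]>.19)\&(P[...,2]<.25)/; s/(H>90)&(H<130)&(S<110)&(abs(P\[...,2\]-.022)<.006)/(H>95)\&(H<135)\&(abs(P[...,2]-.02)<.012)/' ana.py; python3 ana.py w1.npz | grep -v orange; python3 - <<'E'
from h import *
import cv2
p=np.load('w1.npz')['p'];hsv=cv2.cvtColor(p,cv2.COLOR_RGB2HSV);print(hsv[160,300],hsv[100,330],hsv[185,300],hsv[134,262])
P=np.load('/tmp/P.npy');print(P[160,300],P[100,330],P[134,317],P[128,317],P[185,300],P[134,262])
cv2.imwrite('pics/w1c.png',cv2.resize(p[30:240,200:420,::-1],None,fx=2.8,fy=2.8,interpolation=cv2.INTER_CUBIC))
E
```

```text
disc [0.6235 0.1611] 0.09603631262707887 z 0.01376640385285477
 white [262.12  114.888] 125 [[0.5464 0.1875 0.022 ]] [0.5462 0.1878 0.0146]
 black 109 [0.6182 0.1609 0.2047] [0.1922 0.2081 0.21   0.2105]
 top z 0.20919116595293274 n 67 ctr [0.6181 0.1604 0.2092] sides [-0.0044  0.0365  0.    ] [0.008  0.0008 0.    ] px ((312.0346374511719, 137.8917236328125), (6.934114933013916, 32.015621185302734), 1.7899105548858643)
 bar z [0.1457 0.1475 0.1529] 1448
[110  37 103] [112  37 103] [111  26  99] [113  22 103]
[0.6239 0.1181 0.0157] [0.6611 0.2288 0.0127] [0.6229 0.1658 0.2103] [0.6218 0.1725 0.2106] [0.6311 0.0718 0.0108] [0.5497 0.155  0.0147]
```

View pics/w1c.png

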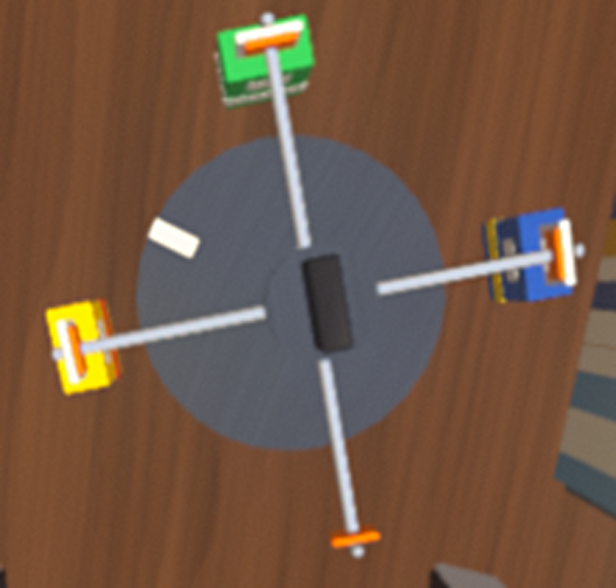

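```bash
python3 -m crank '[[0,0,0,-0.0625],[0,0,0,-0.0625],[0.052,0.057,0.1,0],[0.052,0.057,0.1,0],[0.052,0.057,0.1,0],[0.052,0.057,0.1,0],[0.052,0.057,0.1,0],[0,0,0.1,0],[0,0,0.1,0],[0,0,0,0]]' 0.2
python3 - <<'E'
from mv import *
o=robot.get_obs();print(o['tool_pos'],o['ee_rot'],o['wrist_force'],o['time']);print(need([.6235,.1607,.200]), np.degrees(o['ee_rot'][2]))
w=robot.camera_params("wrist");p,d=robot.snapshot("wrist");np.savez("w2.npz",p=p,d=d,T=w['world_from_camera']);cv2.imwrite("pics/w2.png",p[:,:,::-1])
E
```

```text
time: 3.9
tool_pos: [0.6235, 0.1611, 0.2625]
ee_rot: [-3.137, -0.001, 1.892]
wrist_force: [0.3, 1.0, -0.1]
width: 0.0374
[0.6235 0.1611 0.2625] [-3.1367 -0.0006  1.8916] [ 0.3393  1.0271 -0.06  ] 3.9
[-0.002   0.0009  0.3123] 108.3831750246193
```

View pics/w2.png

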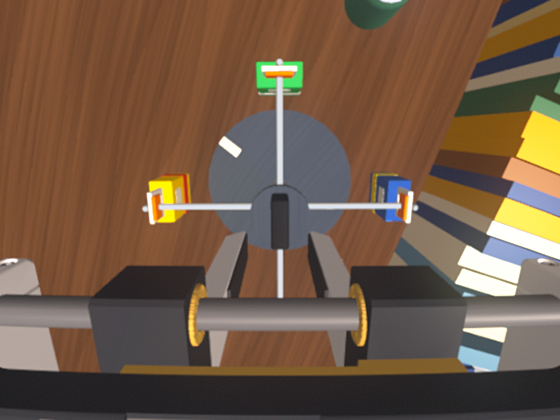

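The open fingers (cols 243 and 313) straddle the grip (280,220) centrally, and the grip and hooks line up with the tool axes. I'll lower to feel the collar.

```bash
python3 -m crank '[[0,0,0.05,0],[0,0,0.05,0],[0,0,0.05,0],[0,0,0.05,0],[0,0,0.05,0],[0,0,0.04,0],[0,0,0.02,0],[0,0,0,0],[0,0,0,0],[0,0,0,0]]'
python3 -m crank '[[0,0,0.005,0],[0,0,0.005,0],[0,0,0.005,0],[0,0,0,0],[0,0,0,0],[0,0,0,0],[0,0,0,0],[0,0,0,0],[0,0,0,0],[0,0,0,0]]'; python3 - <<'E'
from mv import *
o=robot.get_obs();print(o['tool_pos'],o['wrist_force'])
E
```

```text
time: 5.2
tool_pos: [0.6245, 0.1608, 0.204]
ee_rot: [3.141, 0.0, 1.892]
wrist_force: [-0.8, 0.5, 0.1]
width: 0.0378
time: 6.45
tool_pos: [0.6243, 0.1608, 0.2005]
ee_rot: [3.142, 0.0, 1.892]
wrist_force: [-0.6, 0.5, 0.9]
width: 0.0375
[0.6243 0.1608 0.2005] [-0.5749  0.4989  0.934 ]
```

```bash
python3 -m crank '[[0,0,0.005,0],[0,0,0.005,0],[0,0,0.005,0],[0,0,0.005,0],[0,0,0,0],[0,0,0,0],[0,0,0,0],[0,0,0,0],[0,0,0,0],[0,0,0,0]]'
python3 -c "
from mv import *
o=robot.get_obs();print(o['tool_pos'],o['wrist_force'])"
```

```text
time: 7.7
tool_pos: [0.6242, 0.1608, 0.1964]
ee_rot: [-3.142, 0.0, 1.892]
wrist_force: [-0.1, -0.4, -0.3]
width: 0.0375
[0.6242 0.1608 0.1964] [-0.1349 -0.3813 -0.2518]
```

```bash
python3 -m crank '[[0,0,0.005,0],[0,0,0.005,0],[0,0,0.005,0],[0,0,0,0],[0,0,0,0],[0,0,0,0]  ,[0,0,0,0],[0,0,0,0],[0,0,0,0],[0,0,0,0]]'
python3 -c "
from mv import *
o=robot.get_obs();print(o['tool_pos'],o['wrist_force'])"
```

```text
time: 8.95
tool_pos: [0.6243, 0.1608, 0.1935]
ee_rot: [3.142, 0.0, 1.892]
wrist_force: [0.0, -0.3, 0.5]
width: 0.0372
[0.6243 0.1608 0.1935] [ 0.0155 -0.2532  0.4984]
```

```bash
python3 -m crank '[[0,0,0.005,0],[0,0,0.005,0],[0,0,0,0],[0,0,0,0],[0,0,0,0],[0,0,0,0]  ,[0,0,0,0],[0,0,0,0],[0,0,0,0],[0,0,0,0]]'
python3 -c "
from mv import *
o=robot.get_obs();print(o['tool_pos'],o['wrist_force'])"
```

```text
time: 10.2
tool_pos: [0.6243, 0.1608, 0.1914]
ee_rot: [3.142, 0.0, 1.892]
wrist_force: [0.4, 0.1, -0.4]
width: 0.0374
[0.6243 0.1608 0.1914] [ 0.3709  0.1197 -0.4363]
```

```bash
python3 -m crank '[[0,0,0.005,0],[0,0,0,0],[0,0,0.005,0],[0,0,0,0],[0,0,0.005,0],[0,0,0,0]  ,[0,0,0,0],[0,0,0,0],[0,0,0,0],[0,0,0,0]]'
python3 -c "
from mv import *
o=robot.get_obs();print(o['tool_pos'],o['wrist_force'])"
```

```text
time: 11.45
tool_pos: [0.6243, 0.1608, 0.19]
ee_rot: [3.14, 0.0, 1.892]
wrist_force: [-2.0, 0.5, 6.0]
width: 0.0378
[0.6243 0.1608 0.19  ] [-2.013   0.4917  5.9516]
```

Contact at TCP z ≈ 0.190 with 6 N, so the collar is at ≈ 0.182 and h ≈ 0.147. Now I'll lift 5 mm and pinch.

```bash
python3 -m crank '[[0,0,-0.015,0],[0,0,-0.012,0],[0,0,0,0],[0,0,0,0],[0,0,0,0],[0,0,0,0],[0,0,0,0],[0,0,0,0],[0,0,0,0],[0,0,0,0]]'
python3 -m crank '[[0,0,0,0],[0,0,0,0],[0,0,0,0],[0,0,0,0],[0,0,0,0],[0,0,0,0],[0,0,0,0],[0,0,0,0],[0,0,0,0],[0,0,0,0]]' 0.9
python3 -c "
from mv import *
o=robot.get_obs();print(o['tool_pos'],o['wrist_force'],o['joint_positions'])"
```

```text
time: 12.7
tool_pos: [0.6243, 0.1608, 0.1939]
ee_rot: [3.142, 0.0, 1.892]
wrist_force: [-0.2, 0.3, -0.1]
width: 0.0377
time: 13.95
tool_pos: [0.6248, 0.161, 0.1939]
ee_rot: [3.14, 0.0, 1.892]
wrist_force: [5.8, 1.4, -1.8]
width: 0.0137
[0.6248 0.161  0.1939] [ 5.8199  1.4499 -1.8264] [ 0.1642  0.3038  1.1556  0.0001  1.6807 -0.1567]
```

```bash
python3 -m crank '[[0,0.003,0,0.015],[0,0,0,0.03],[0,0,0,0.045],[0,0,0,0.045],[0,0,0,0.045],[0,0,0,0.045],[0,0,0,0.045],[0,0,0,0.045],[0,0,0,0.045],[0,0,0,0.045]]'
```

```text
time: 15.2
tool_pos: [0.6247, 0.161, 0.1939]
ee_rot: [-3.141, 0.0, 1.253]
wrist_force: [3.0, 0.5, -1.1]
width: 0.0136
```

```bash
python3 -m crank '[[0,0,0,0.045],[0,0,0,0.045],[0,0,0,0.045],[0,0,0,0.045],[0,0,0,0.045],[0,0,0,0.045],[0,0,0,0.045],[0,0,0,0.045],[0,0,0,0.045],[0,0,0,0.045]]' && python3 -m crank '[[0,0,0,0.045],[0,0,0,0.045],[0,0,0,0.045],[0,0,0,0.045],[0,0,0,0.045],[0,0,0,0.045],[0,0,0,0.045],[0,0,0,0.045],[0,0,0,0.045],[0,0,0,0.045]]'
python3 - <<'E'
from mv import *
o=robot.get_obs();print(o['tool_pos'],o['wrist_force'],o['joint_positions'],o['ee_rot'])
w=robot.camera_params("wrist");p,d=robot.snapshot("wrist");np.savez("w3.npz",p=p,d=d,T=w['world_from_camera']);cv2.imwrite("pics/w3.png",p[:,:,::-1])
p,d=robot.snapshot("top");np.savez("top3.npz",p=p,d=d);cv2.imwrite("pics/top3.png",cv2.resize(p[130:240,170:320,::-1],None,fx=5,fy=5,interpolation=cv2.INTER_CUBIC))
E
```

```text
time: 16.45
tool_pos: [0.6246, 0.1611, 0.1939]
ee_rot: [-3.141, 0.0, 0.546]
wrist_force: [3.4, 1.4, -0.9]
width: 0.0133
time: 17.7
tool_pos: [0.6245, 0.1613, 0.1939]
ee_rot: [-3.141, 0.001, -0.161]
wrist_force: [2.8, 0.6, -1.9]
width: 0.0135
[0.6245 0.1613 0.1939] [ 2.7677  0.5819 -1.85  ] [0.1646 0.3049 1.1542 0.0006 1.6829 1.8962] [-3.1411  0.0006 -0.1607]
```

View pics/w3.png

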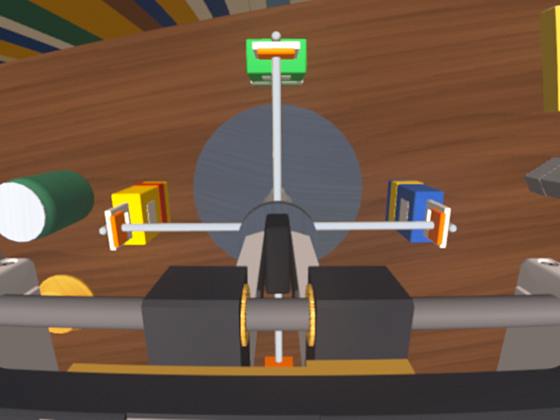

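View pics/top3.png

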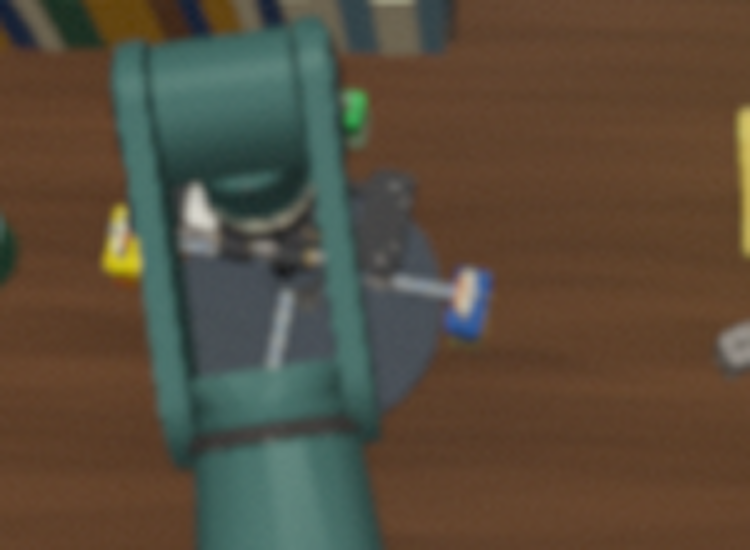

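```bash
python3 ana.py w2.npz | grep -v orange; python3 - <<'E'
from h import *
# angle from opposite orange / mark in w2
E
python3 ana.py w2.npz | grep orange
```

```text
disc [0.6238 0.163 ] 0.09570694829250417 z 0.01397159471065229
 white [230.564  147.0806] 211 [[0.5473 0.1885 0.022 ]] [0.5467 0.188  0.0149]
 black 182 [0.6187 0.1722 0.2056] [0.1929 0.2087 0.2102 0.2107]
 top z 0.20936436176528767 n 118 ctr [0.6206 0.1622 0.2094] sides [-0.005   0.0393  0.    ] [0.0114 0.0014 0.    ] px ((275.0612487792969, 222.13156127929688), (15.318258285522461, 49.98701858520508), 11.070201873779297)
 bar z [0.146  0.148  0.1796] 3519
 orange [284.5  71. ] [279  71  12   1  12] [0.5906 0.2765 0.1561] [[0.5907 0.2759 0.159 ]]
 orange [278.125   75.4062] [265  72  29   6  64] [0.5848 0.2711 0.1546] [[0.5868 0.2709 0.159 ]]
 orange [402.3579 205.4105] [398 193  10  27  95] [0.7351 0.2003 0.1522] [[0.7314 0.2007 0.159 ]]
 orange [157.5093 205.8426] [152 194  10  26 108] [0.5129 0.1266 0.1507] [[0.516  0.1284 0.159 ]]
```

```bash
python3 -m crank '[[0,0,0,0.035],[0,0,0,0.03],[0,0,0,0.022],[0,0,0,0.014],[0,0,0,0.008],[0,0,0,0],[0,0,0,0],[0,0,0,0],[0,0,0,0],[0,0,0,0]]'
python3 -m crank '[[0,0,0,0],[0,0,0,0],[0,0,0,0],[0,0,0,0],[0,0,-0.05,0],[0,0,-0.08,0],[0,0,-0.12,0],[0,0,-0.15,0],[0,0,-0.2,0],[0,0,-0.2,0]]' 0.4
python3 -m crank '[[0.1,0,-0.2,0],[0.2,0,-0.2,0],[0.2,0,0,0],[0.2,0,0,0],[0.2,0,0,0],[0,0,0,0],[0,0,0,0],[0,0,0,0],[0,0,0,0],[0,0,0,0]]' -1
python3 - <<'E'
from mv import *
o=robot.get_obs();print(o['tool_pos'],o['wrist_force'],o['joint_positions'],o['ee_rot'],o['time'])
w=robot.camera_params("wrist");p,d=robot.snapshot("wrist");np.savez("w4.npz",p=p,d=d,T=w['world_from_camera']);cv2.imwrite("pics/w4.png",p[:,:,::-1])
E
```

```text
time: 19.05
tool_pos: [0.6246, 0.1613, 0.1939]
ee_rot: [-3.141, 0.0, -0.329]
wrist_force: [0.4, 4.8, -0.2]
width: 0.0139
time: 20.3
tool_pos: [0.6246, 0.161, 0.3568]
ee_rot: [-3.141, -0.002, -0.329]
wrist_force: [0.3, -0.0, -0.3]
width: 0.0283
time: 21.55
tool_pos: [0.7418, 0.0987, 0.3903]
ee_rot: [-3.12, -0.042, -0.329]
wrist_force: [-0.2, 0.8, -0.6]
width: 0.0938
[0.7418 0.0987 0.3903] [-0.2047  0.8015 -0.6123] [0.0545 0.6478 0.2738 0.0054 2.1728 1.9574] [-3.1198 -0.0421 -0.3293] 21.55
```

View pics/w4.png

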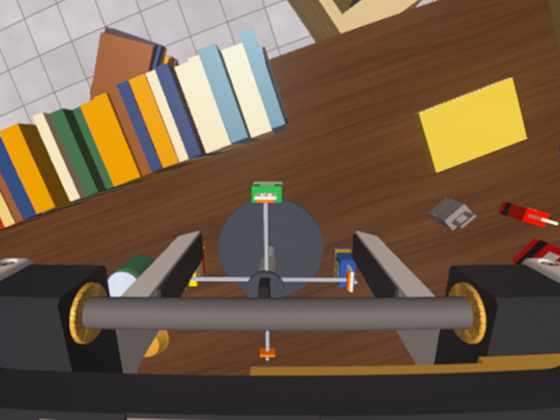

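```bash
python3 -m crank '[[-0.1,0.25,0.03,0],[-0.05,0.26,0.04,0],[-0.04,0.26,0.04,0],[-0.04,0.26,0.04,0],[-0.04,0.26,0.04,0],[-0.04,0.26,0.04,0],[-0.04,0.26,0.04,0],[-0.01,0.26,0.03,0],[0,0,0,-0.115],[0,0,0,-0.115]]'; python3 -m crank '[[0,0,0,-0.115],[0,0,0,-0.115],[0,0,0,-0.115],[0,0,0,-0.115],[0,0,0,-0.115],[0,0,0,-0.115],[0,0,0,-0.115],[0,0,0,-0.115],[0,0,0,-0.115],[0,0,0,-0.115]]'
python3 - <<'E'
from mv import *
o=robot.get_obs();print(o['tool_pos'],o['wrist_force'],o['joint_positions'],o['ee_rot'],o['time'])
w=robot.camera_params("wrist");p,d=robot.snapshot("wrist");np.savez("w5.npz",p=p,d=d,T=w['world_from_camera']);cv2.imwrite("pics/w5.png",p[:,:,::-1])
for n in("top","scene"):
    p,d=robot.snapshot(n);np.savez(n+"5.npz",p=p,d=d)
p=np.load("top5.npz")['p'];cv2.imwrite("pics/top5.png",cv2.resize(p[130:240,170:320,::-1],None,fx=5,fy=5,interpolation=cv2.INTER_CUBIC))
E
```

```text
time: 22.85
tool_pos: [0.5426, -0.2708, 0.3182]
ee_rot: [-3.137, -0.046, 0.036]
wrist_force: [-0.3, 0.6, -0.1]
width: 0.0943
time: 24.1
tool_pos: [0.5432, -0.2698, 0.3185]
ee_rot: [3.095, 0.007, 1.844]
wrist_force: [-0.9, -1.0, 1.0]
width: 0.0942
[ 0.5432 -0.2698  0.3185] [-0.8862 -0.9797  1.0124] [-0.5717  0.1907  1.0488  0.0316  1.8661 -0.8355] [3.0952 0.0067 1.8442] 24.1
```

View pics/w5.png

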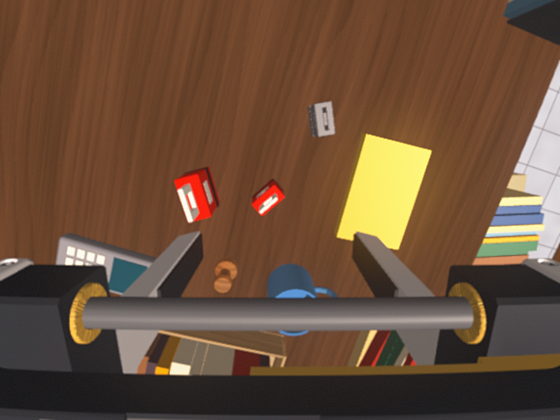

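View pics/top5.png

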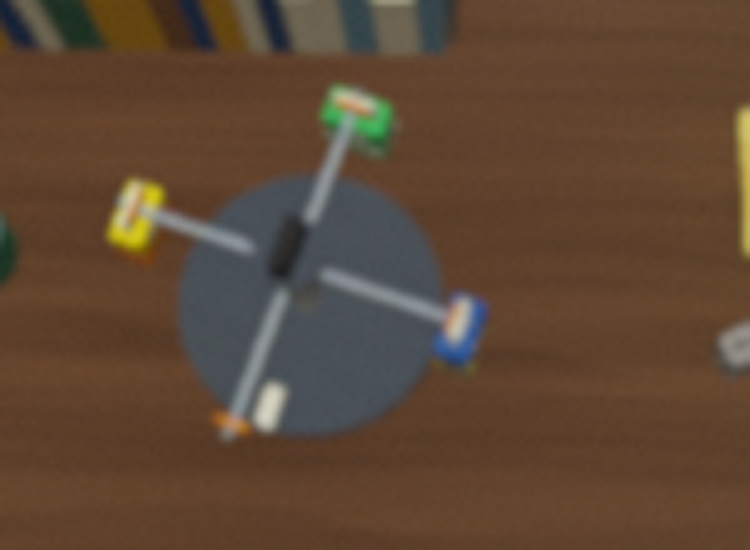

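The carousel now has the bare hook pointing over the mark. In the wrist view the small red pack is at (267,199), the large red one at (196,195) and the grey one at (323,119). Next I'll measure the pack and check the hook's angle.

```bash
cat > pk.py <<'E'
from mv import *
def pack(f,px,py):
    c=dict(robot.camera_params("wrist"));z=np.load(f);c['world_from_camera']=z['T'];p=z['p'];d=z['d']
    hsv=cv2.cvtColor(p,cv2.COLOR_RGB2HSV).astype(int);H,S,V=[hsv[...,i] for i in range(3)]
    vv,uu=np.mgrid[:420,:560];P=atd(c,np.c_[uu.ravel(),vv.ravel()],d.ravel()).reshape(420,560,3)
    roi=(np.hypot(uu-px,vv-py)<45)
    red=roi&((H<6)|(H>174))&(S>150)&(V>70)
    wh=roi&(S<60)&(V>150)
    m,l,s,ce=cv2.connectedComponentsWithStats(((red|wh)&roi).astype(np.uint8))
    i=l[py,px] or 1+s[1:,4].argmax();sel=l==i
    print(s[i],'z pct',np.percentile(P[sel][:,2],[5,50,95,99]))
    return c,p,d,P,sel,red,wh,hsv
if __name__=="__main__":
    import sys
    c,p,d,P,sel,red,wh,hsv=pack(sys.argv[1],int(sys.argv[2]),int(sys.argv[3]))
    # box top: red px in sel with depth z 0.05..0.07
    t=sel&red&(P[...,2]>.052)&(P[...,2]<.068)
    v,u=np.nonzero(t);hull=cv2.convexHull(np.c_[u,v].astype(np.int32)).reshape(-1,2)
    W=onz(c,hull,.064);r=cv2.minAreaRect((W[:,:2]*1000).astype(np.float32));print("boxtop",r,t.sum())
    t=sel&wh&(P[...,2]>.072)
    if t.sum()>5:
        v,u=np.nonzero(t);W=onz(c,np.c_[u,v],.092);r=cv2.minAreaRect((W[:,:2]*1000).astype(np.float32));print("tab",r,t.sum())
    x,y=int(sys.argv[2]),int(sys.argv[3]);cv2.imwrite(sys.argv[1][:-4].join(["pics/","_c.png"]),cv2.resize(p[max(0,y-45):y+45,x-55:x+55,::-1],None,fx=6,fy=6,interpolation=cv2.INTER_CUBIC))
E
python3 pk.py w5.npz 267 199
python3 - <<'E'
from mv import *
c=robot.camera_params("top")
f=lambda u,v:(170+(u-2)/5,130+(v-2)/5)
g=onz(c,f(353,103),.156)[0];e=onz(c,f(231,423),.156)[0];y=onz(c,f(135,210),.156)[0];b=onz(c,f(460,317),.156)[0]
print(g,e,y,b,'mid',(g+e)/2,(y+b)/2)
m=onz(c,f(269,406),.022)[0];print('mark',m)
d=e-g;print('hook ang',np.degrees(np.arctan2(d[1],d[0])));d=y-b;print(np.degrees(np.arctan2(d[1],d[0]))+90-0)
for a in ((g+e)/2,(y+b)/2,[.6225,.1588,0]):
    d=m-a;print('mark ang',np.degrees(np.arctan2(d[1],d[0])))
hsv=cv2.cvtColor(np.load('top5.npz')['p'],cv2.COLOR_RGB2HSV)
E
```

```text
[251 180  34  36 595] z pct [-0.0006  0.0618  0.0903  0.0913]
boxtop ((547.8101196289062, -295.2254333496094), (44.24211120605469, 24.979257583618164), 56.56707000732422) 351
tab ((547.3224487304688, -295.172119140625), (28.677873611450195, 6.600416660308838), 56.235107421875) 83
[0.739  0.1222 0.156 ] [0.5099 0.1986 0.156 ] [0.659  0.2721 0.156 ] [0.5871 0.0432 0.156 ] mid [0.6245 0.1604 0.156 ] [0.6231 0.1577 0.156 ]
mark [0.5443 0.1869 0.022 ]
hook ang 161.55770481047807
162.58045063555358
mark ang 161.72645046722596
mark ang 159.67431922165702
mark ang 160.2580005920523
```

View pics/w5_c.png

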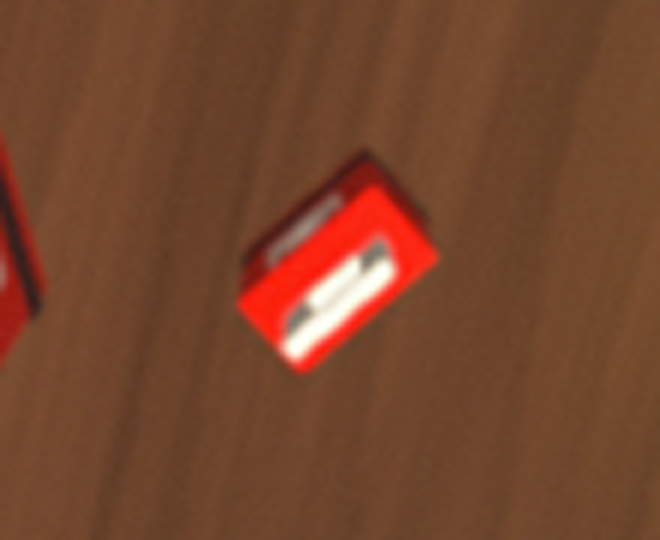

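```bash
python3 - <<'E'
from mv import *
import pk
c,p,d,P,sel,red,wh,hsv=pk.pack("w5.npz",196,190)
Q=P[sel];print(np.percentile(Q[:,2],[50,95,99,100]))
t=Q[Q[:,2]>.06];a=np.array([.553,.833]);n=np.array([-.833,.553])
for lo,hi in((.03,.08),(.08,.1),(.1,.14)):
    q=Q[(Q[:,2]>lo)&(Q[:,2]<hi)][:,:2]-[.5477,-.2952]
    if len(q):print(lo,hi,len(q),'along',(q@a).min(),(q@a).max(),'perp',(q@n).min(),(q@n).max())
print(pk.R(robot.get_obs()))
o=robot.get_obs()
# need after turning by +40.7deg world about tool z
Rn=R(o)@Ro.from_euler('z',-.452*np.pi/2).as_matrix()
for z in(.15,.034): print(Rn.T@(np.array([.5477,-.2952,z])-o['tool_pos'])/.2)
E
```

```text
[ 174  168   43   54 1408] z pct [0.0338 0.0869 0.126  0.127 ]
[0.0869 0.126  0.127  0.4872]
0.03 0.08 326 along -0.07226758969202855 -0.04397334020529197 perp 0.038201291373622666 0.1054857681028093
0.08 0.1 793 along -0.09534356032850362 -0.0443857666444734 perp 0.038099168442510725 0.1049777960757443
0.1 0.14 252 along -0.08172064727718846 -0.06037751125435021 perp 0.052862510500577574 0.09084955529224127
[[-0.2614  0.9641  0.0462]
 [ 0.9652  0.2614  0.0063]
 [-0.006   0.0462 -0.9989]]
[-0.0612 -0.1183  0.8409]
[-0.041  -0.1364  1.4203]
```

```bash
python3 -m crank '[[0,0,0,-0.113],[0,0,0,-0.113],[0,0,0,-0.113],[0,0,0,-0.113],[-0.012,-0.024,0.17,0],[-0.012,-0.024,0.17,0],[-0.012,-0.024,0.17,0],[-0.012,-0.024,0.17,0],[-0.012,-0.024,0.16,0],[0,0,0,0]]' -0.4
python3 - <<'E'
from mv import *
o=robot.get_obs();print(o['tool_pos'],o['joint_positions'],o['ee_rot'],o['time'])
w=robot.camera_params("wrist");p,d=robot.snapshot("wrist");np.savez("w6.npz",p=p,d=d,T=w['world_from_camera']);cv2.imwrite("pics/w6.png",p[:,:,::-1])
print(need([.5477,-.2952,.034]))
E
python3 pk.py w6.npz 275 225
```

```text
time: 25.5
tool_pos: [0.5454, -0.2943, 0.1461]
ee_rot: [3.11, 0.027, 2.545]
wrist_force: [0.3, -0.8, -0.5]
width: 0.0659
[ 0.5454 -0.2943  0.1461] [-0.6037  0.2408  1.3289  0.0313  1.5453 -1.5788] [3.1105 0.0268 2.5451] 25.5
[ 0.0124 -0.0161  0.5736]
[ 248  192   52   39 1549] z pct [0.0241 0.0619 0.0902 0.091 ]
boxtop ((546.26318359375, -295.75091552734375), (43.13322448730469, 25.256885528564453), 56.635704040527344) 914
tab ((545.722412109375, -294.99713134765625), (29.24184799194336, 9.688096046447754), 55.32527542114258) 231
```

View pics/w6.png

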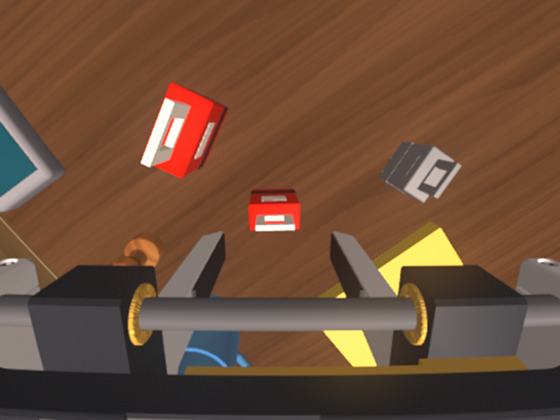

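```bash
python3 -m crank '[[0.016,-0.02,0.05,-0.008],[0,0,0.1,0],[0,0,0.1,0],[0,0,0.1,0],[0,0,0.1,0],[0,0,0.07,0],[0,0,0.05,0],[0,0,0,0],[0,0,0,0],[0,0,0,0]]'
python3 -m crank '[[0,0,0,0],[0,0,0,0],[0,0,0,0],[0,0,0,0],[0,0,0,0],[0,0,0,0],[0,0,0,0],[0,0,0,0],[0,0,0,0],[0,0,0,0]]' 0.5
python3 - <<'E'
from mv import *
o=robot.get_obs();print(o['tool_pos'],o['joint_positions'],o['ee_rot'],o['time'],o['wrist_force'])
w=robot.camera_params("wrist");p,d=robot.snapshot("wrist");np.savez("w7.npz",p=p,d=d,T=w['world_from_camera']);cv2.imwrite("pics/w7.png",p[:,:,::-1])
E
```

```text
time: 26.8
tool_pos: [0.5478, -0.2963, 0.0364]
ee_rot: [3.111, 0.036, 2.56]
wrist_force: [-0.3, -0.4, 0.8]
width: 0.066
time: 28.05
tool_pos: [0.5473, -0.2961, 0.0357]
ee_rot: [3.111, 0.034, 2.56]
wrist_force: [-1.6, -0.7, 3.5]
width: 0.044
[ 0.5473 -0.2961  0.0357] [-0.6042  0.3143  1.4643  0.0321  1.3294 -1.6013] [3.1112 0.0344 2.5603] 28.05 [-1.6495 -0.7361  3.5319]
```

View pics/w7.png

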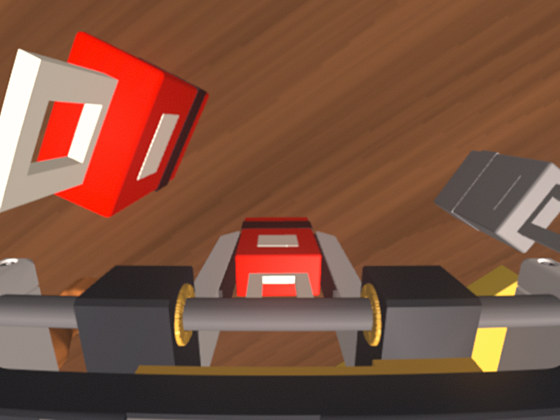

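```bash
python3 -m crank '[[0,0,-0.02,0],[0,0,-0.05,0],[0,0,-0.1,0],[0,0,-0.15,0],[0,0,-0.2,0],[0,0,-0.15,0],[0,0,-0.05,0],[0,0,0,-0.05],[0,0,0,-0.06],[0,0,0,-0.05]]'
python3 - <<'E'
from mv import *
o=robot.get_obs();print(o['tool_pos'],o['joint_positions'],o['ee_rot'],o['time'],o['wrist_force'],o['width'])
A=np.array([.6246,.1611]);f=np.array([-.9463,.3232])
P=A+.165*f;print(P,need([P[0],P[1],.17]))
E
```

```text
time: 29.35
tool_pos: [0.5403, -0.2965, 0.1784]
ee_rot: [3.12, 0.039, 2.814]
wrist_force: [0.6, 0.5, -0.8]
width: 0.0447
[ 0.5403 -0.2965  0.1784] [-0.6116  0.2177  1.2927  0.0317  1.6    -1.8542] [3.1199 0.0388 2.8144] 29.35 [ 0.5579  0.4836 -0.7925] 0.04470545437165879
[0.4685 0.2144] [1.1621 2.3034 0.0467]
```

```bash
python3 -m crank '[[0.08,0.16,0,0],[0.11,0.21,0,0],[0.13,0.26,0,0],[0.13,0.26,0,0],[0.13,0.26,0,0],[0.13,0.26,0,0],[0.13,0.26,0,0],[0.13,0.26,0.01,0],[0.11,0.21,0.02,0],[0.08,0.16,0.02,0]]'
python3 - <<'E'
from mv import *
w=robot.camera_params("wrist");o=robot.get_obs();p,d=robot.snapshot("wrist");np.savez("w8.npz",p=p,d=d,T=w['world_from_camera']);cv2.imwrite("pics/w8.png",p[:,:,::-1])
print(o['tool_pos'],o['joint_positions'],o['ee_rot'],o['time'],o['wrist_force'],o['width'])
p,d=robot.snapshot("scene");np.savez("scene8.npz",p=p,d=d);cv2.imwrite("pics/scene8.png",cv2.resize(p[130:250,280:440,::-1],None,fx=5,fy=5,interpolation=cv2.INTER_CUBIC))
A=np.array([.6246,.1611]);f=np.array([-.9463,.3232])
P=A+.165*f;print(P,need([P[0],P[1],.11]))
E
```

```text
time: 30.6
tool_pos: [0.4693, 0.2154, 0.1689]
ee_rot: [3.121, 0.039, 2.813]
wrist_force: [-0.1, 0.3, -2.2]
width: 0.0441
[0.4693 0.2154 0.1689] [ 0.3255 -0.0072  1.5574 -0.0075  1.5475 -0.9175] [3.1209 0.0395 2.8134] 30.6 [-0.0901  0.2624 -2.1756] 0.04409705620239205
[0.4685 0.2144] [ 0.0094 -0.0159  0.2909]
```

View pics/w8.png

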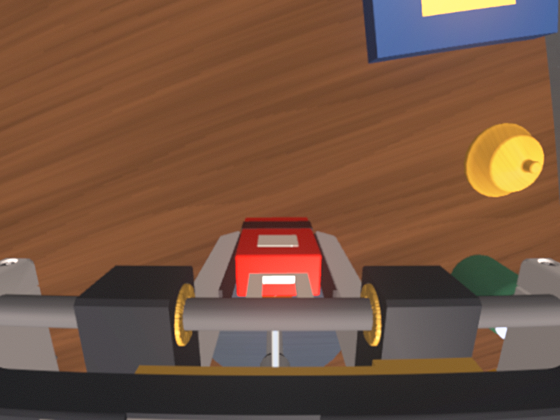

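View pics/scene8.png

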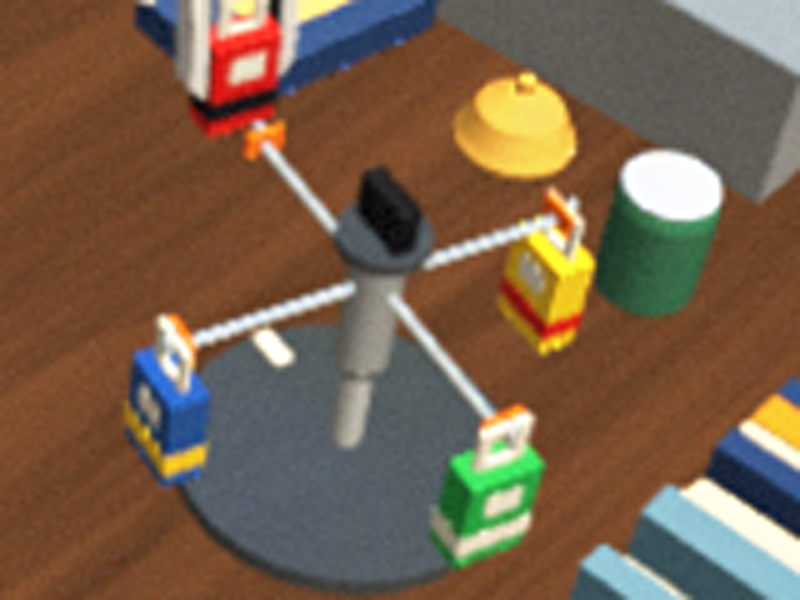

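```bash
python3 - <<'E'
from mv import *
c=dict(robot.camera_params("wrist"));z=np.load("w8.npz");c['world_from_camera']=z['T'];p=z['p']
hsv=cv2.cvtColor(p,cv2.COLOR_RGB2HSV).astype(int)
o=robot.get_obs();Rm=R(o)
for r in (335,342,350):
    row=hsv[r,240:320];m=(row[:,1]<40)&(row[:,2]>140);u=240+np.nonzero(m)[0];print(r,u.min(),u.max(),u.mean())
    w=onz(c,(u.mean(),r),.150)[0];print(w,Rm.T@(w-o['tool_pos']))
sc=p[225:420,180:380,::-1];cv2.imwrite('pics/w8c.png',cv2.resize(sc,None,fx=3,fy=3,interpolation=cv2.INTER_CUBIC))
cs=robot.camera_params("scene")
for f,uv in (("tip",(258,124)),("boxBL",(200,133)),("boxBR",(272,118)),("boxBfront",(192,112))):
    uv=(280+(uv[0]-2)/5,130+(uv[1]-2)/5);print(f,uv,onz(cs,uv,.158 if f=="tip" else .133))
E
```

```text
335 271 279 275.0
[0.5392 0.1901 0.15  ] [-0.0744 -0.0029  0.021 ]
342 271 279 275.0
[0.5451 0.1881 0.15  ] [-0.0806 -0.0029  0.0213]
350 271 279 275.0
[0.5519 0.1858 0.15  ] [-0.0878 -0.0029  0.0215]
tip (331.2, 154.4) [[0.5017 0.2007 0.158 ]]
boxBL (319.6, 156.2) [[0.466  0.1937 0.133 ]]
boxBR (334.0, 153.2) [[0.4855 0.2351 0.133 ]]
boxBfront (318.0, 152.0) [[0.4499 0.2042 0.133 ]]
```

View pics/w8c.png

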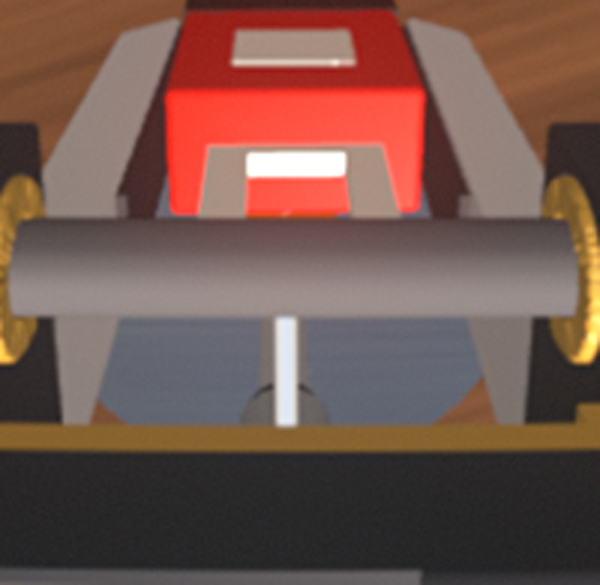

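```bash
python3 - <<'E'
from mv import *
c=dict(robot.camera_params("wrist"));z=np.load("w8.npz");c['world_from_camera']=z['T']
o=robot.get_obs();f=np.array([-.9463,.3232,0]);t=np.array([.3232,.9463,0])
tz=o['tool_pos'][2];print(o['tool_pos'])
for n,(u,v),dz in (("tab outer top edge",(279.8,273.3),.0563),("tab L",(247.5,273.3),.0563),("tab R",(312.3,273.3),.0563),("box outer top",(279,255),.0283),("boxL",(236,255.),.0283),("boxR",(321.6,255.),.0283),("box bottom?",(279,221),-.0357)):
    w=onz(c,(u,v),tz+dz)[0]-o['tool_pos'];print(n,'radial',w@f,'tang',w@t)
E
```

```text
[0.4688 0.2164 0.1683]
tab outer top edge radial 0.015190827020786227 tang -0.0010551644652294525
tab L radial 0.01529527378938629 tang -0.01411324438532449
tab R radial 0.015053966075709496 tang 0.012149076524003488
box outer top radial 0.010227201685290815 tang -0.0006564379851622879
boxL radial 0.010366529523630983 tang -0.022006228068813707
boxR radial 0.010041194071743337 tang 0.02062821772028758
box bottom? radial 0.006434735808189437 tang 0.0009713588998704222
```

```bash
python3 - <<'E'
from mv import *
c=dict(robot.camera_params("wrist"));z=np.load("w8.npz");c['world_from_camera']=z['T'];P=z['p'];d=z['d']
o=robot.get_obs();f=np.array([-.9463,.3232,0]);t=np.array([.3232,.9463,0])
tz=o['tool_pos'][2]
for n,(u,v),dz in (("tab base outer",(279.,273.3),.0283),("box outer top",(279,255),.0283),("box bottom",(279,217.5),-.0357)):
    w=onz(c,(u,v),tz+dz)[0]-o['tool_pos'];print(n,'radial',w@f,'tang',w@t)
for v in range(212,296,3):
    w=atd(c,(279,v),d[v,279])[0]-o['tool_pos'];print(v,P[v,279],'rad %.4f z %.4f'%(w@f,w[2]))
E
```

```text
tab base outer radial 8.377310488416904e-05 tang -0.0006225376731198625
box outer top radial 0.010227201685290815 tang -0.0006564379851622879
box bottom radial 0.009018689528673398 tang 0.0009629076072367347
212 [126  78  52] rad -0.0281 z -0.1703
215 [124  76  49] rad -0.0318 z -0.1705
218 [151  30  21] rad 0.0097 z -0.0325
221 [101  34  27] rad 0.0105 z -0.0238
224 [66 35 31] rad 0.0102 z -0.0184
227 [79 40 37] rad 0.0101 z -0.0130
230 [155  32  26] rad 0.0104 z -0.0069
233 [156  33  28] rad 0.0100 z -0.0029
236 [165 142 127] rad 0.0108 z 0.0041
239 [167 143 129] rad 0.0103 z 0.0074
242 [166 142 127] rad 0.0103 z 0.0118
245 [219 201 185] rad 0.0107 z 0.0168
248 [158  32  24] rad 0.0103 z 0.0199
251 [161  39  34] rad 0.0104 z 0.0239
254 [204  41  35] rad 0.0103 z 0.0273
257 [255  74  56] rad 0.0088 z 0.0275
260 [255  78  62] rad 0.0065 z 0.0262
263 [255  80  65] rad 0.0055 z 0.0276
266 [255  83  68] rad 0.0037 z 0.0273
269 [255  86  69] rad 0.0015 z 0.0263
272 [255 104  89] rad -0.0002 z 0.0264
275 [211 195 180] rad -0.0000 z 0.0298
278 [255 255 255] rad -0.0014 z 0.0304
281 [255 255 255] rad -0.0031 z 0.0305
284 [255 131 117] rad -0.0069 z 0.0268
287 [255  91  75] rad -0.0081 z 0.0277
290 [255  92  76] rad -0.0104 z 0.0270
293 [255  95  79] rad -0.0120 z 0.0271
```

```bash
python3 -m crank '[[0,-0.01,0.03,0],[0,0,0.05,0],[0,0,0.06,0],[0,0,0.06,0],[0,0,0.05,0],[0,0,0.03,0],[0,0,0.01,0],[0,0,0,0],[0,0,0,0],[0,0,0,0]]'
cat > look.py <<'E'
from mv import *
import sys
k=sys.argv[1]
w=robot.camera_params("wrist");o=robot.get_obs();p,d=robot.snapshot("wrist");np.savez(f"w{k}.npz",p=p,d=d,T=w['world_from_camera'])
A=np.array([.6246,.1611]);f=np.array([-.9463,.3232]);t=np.array([.3232,.9463]);e=o['tool_pos'][:2]-A
print(o['tool_pos'],'r',e@f,'t',e@t,o['ee_rot'],o['time'],o['wrist_force'],o['width'])
s,sd=robot.snapshot("scene");np.savez(f"s{k}.npz",p=s,d=sd)
a=cv2.resize(s[125:205,295:375,::-1],(480,480),interpolation=cv2.INTER_CUBIC)
b=cv2.resize(p[215:375,200:360,::-1],(320,320),interpolation=cv2.INTER_CUBIC)
im=np.zeros((480,800,3),np.uint8);im[:,:480]=a;im[:320,480:]=b;cv2.imwrite(f"pics/l{k}.png",im)
E
python3 look.py 9
```

```text
time: 31.95
tool_pos: [0.4727, 0.2121, 0.1121]
ee_rot: [3.12, 0.041, 2.812]
wrist_force: [-0.3, -0.2, -1.4]
width: 0.0441
[0.4727 0.2121 0.1121] r 0.16020460589923657 t -0.0008107496980780463 [3.1199 0.0412 2.8118] 31.95 [-0.3036 -0.1862 -1.355 ] 0.04408688646506464
```

View pics/l9.png

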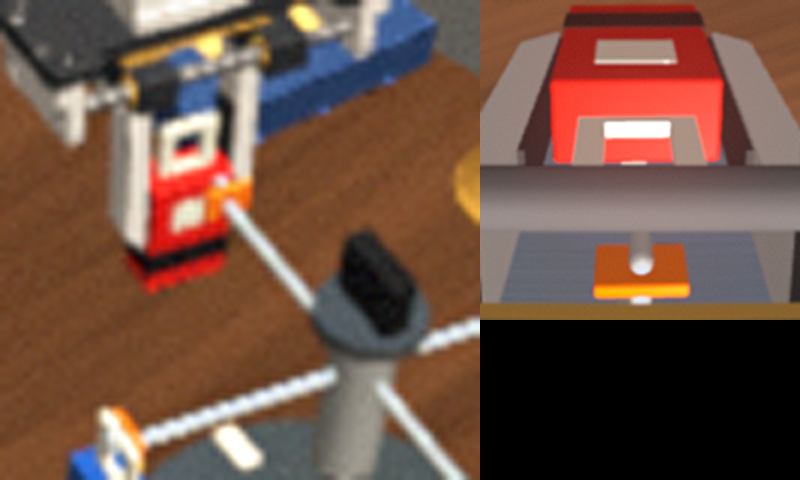

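```bash
python3 - <<'E'
from mv import *
c=dict(robot.camera_params("wrist"));z=np.load("w9.npz");c['world_from_camera']=z['T'];d=z['d']
tp=np.array([.4727,.2121,.1121]);f=np.array([-.9463,.3232,0]);t=np.array([.3232,.9463,0]);A=np.array([.6246,.1611,0])
for (u,v) in [(280,334),(280,338),(280,342),(280,346),(280,349),(270,345),(290,345),(270,352),(290,352),(270,361),(290,361),(280,364)]:
    w=atd(c,(u,v),d[v,u])[0];print(u,v,z['p'][v,u],'r %.4f t %.4f z %.4f'%((w-A)@f,(w-A)@t,w[2]))
for v in range(250,296,4):
    w=atd(c,(280,v),d[v,280])[0];print(v,z['p'][v,280],'r %.4f t %.4f z %.4f'%((w-A)@f,(w-A)@t,w[2]))
print(need([.6246-.9463*.1265,.1611+.3232*.1265,.110]))
E
```

```text
280 334 [136 124 119] r 0.1314 t -0.0004 z 0.1487
280 338 [136 123 118] r 0.1318 t -0.0005 z 0.1521
280 342 [158 146 140] r 0.1308 t -0.0005 z 0.1538
280 346 [225 226 223] r 0.1302 t -0.0006 z 0.1559
280 349 [228 233 244] r 0.1289 t -0.0006 z 0.1564
270 345 [178  81  25] r 0.1229 t -0.0056 z 0.1466
290 345 [179  80  27] r 0.1222 t 0.0050 z 0.1460
270 352 [177  79  21] r 0.1232 t -0.0055 z 0.1520
290 352 [179  79  21] r 0.1235 t 0.0046 z 0.1525
270 361 [255 188   0] r 0.1211 t -0.0056 z 0.1559
290 361 [255 194  13] r 0.1212 t 0.0044 z 0.1561
280 364 [236 232 251] r 0.1114 t -0.0003 z 0.1477
250 [162  40  33] r 0.1712 t -0.0001 z 0.1336
254 [202  41  33] r 0.1710 t -0.0002 z 0.1379
258 [255  79  63] r 0.1694 t -0.0002 z 0.1391
262 [255  81  64] r 0.1669 t -0.0002 z 0.1386
266 [255  83  68] r 0.1645 t -0.0002 z 0.1383
270 [255  86  69] r 0.1624 t -0.0002 z 0.1386
274 [176 140 125] r 0.1608 t -0.0002 z 0.1399
278 [255 255 255] r 0.1594 t -0.0003 z 0.1414
282 [255 255 255] r 0.1577 t -0.0003 z 0.1424
286 [255  89  74] r 0.1530 t -0.0002 z 0.1382
290 [255  93  78] r 0.1506 t -0.0001 z 0.1382
294 [255  92  79] r 0.1486 t -0.0002 z 0.1388
[-0.1685  0.0043  0.0166]
```

The tip outer face (r = 131 mm), the pusher (r = 123 mm) and the tab centred on the hook all agree with the spec. I need to lower about 2.8 mm and then ease in.

```bash
python3 -m crank '[[0,0.004,0.008,0],[0,0,0.007,0],[-0.015,0,0,0],[-0.02,0,0.001,0],[-0.025,0,0.001,0],[-0.025,0,0.001,0],[-0.02,0,0.001,0],[-0.015,0,0,0],[-0.005,0,0,0],[0,0,0,0]]'; python3 look.py 10
```

```text
time: 33.3
tool_pos: [0.4965, 0.2047, 0.1088]
ee_rot: [3.12, 0.04, 2.812]
wrist_force: [-0.9, 1.0, -1.0]
width: 0.0445
[0.4965 0.2047 0.1088] r 0.13528408100448625 t -0.00016034633056058456 [3.1205 0.0404 2.8117] 33.3 [-0.9431  1.0101 -0.9519] 0.04448392426182126
```

View pics/l10.png

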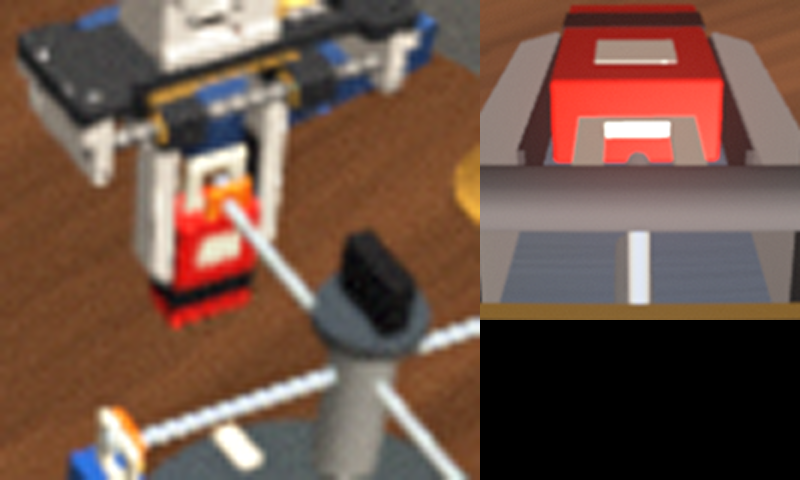

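The tip shows centred in the hole. I'll ease in another 14.5 mm.

```bash
python3 -m crank '[[-0.005,0,0,0],[-0.01,0,0,0],[-0.01,0,0.001,0],[-0.01,0,0,0],[-0.01,0,0,0],[-0.01,0,0,0],[-0.01,0,0.001,0],[-0.008,0,0,0],[0,0,0,0],[0,0,0,0]]'; python3 look.py 11
```

```text
time: 34.65
tool_pos: [0.5102, 0.2, 0.109]
ee_rot: [3.12, 0.04, 2.812]
wrist_force: [-2.1, 0.9, -0.5]
width: 0.0446
[0.5102 0.2    0.109 ] r 0.12083160885122705 t -0.00014863488577977757 [3.1205 0.0402 2.8118] 34.65 [-2.1195  0.8666 -0.5326] 0.0445945765158663
```

View pics/l11.png

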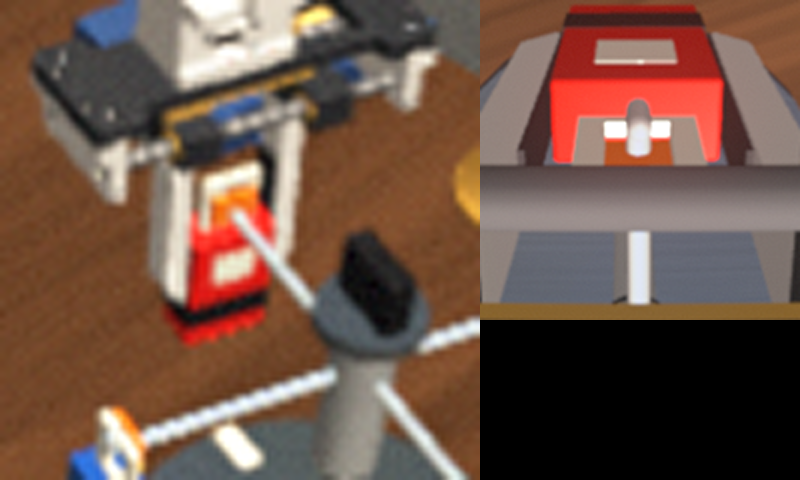

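The tip is through the hole, the pusher is pressed (2.3 N). Now letting the tab down.

```bash
python3 -m crank '[[0,0,0.006,0],[0,0,0.008,0],[0,0,0.008,0],[0,0,0.008,0],[0,0,0.008,0],[0,0,0.006,0],[0,0,0.003,0],[0,0,0,0],[0,0,0,0],[0,0,0,0]]'; python3 look.py 12
```

```text
time: 36.0
tool_pos: [0.5107, 0.2, 0.0996]
ee_rot: [3.121, 0.04, 2.812]
wrist_force: [-2.3, 1.0, -0.9]
width: 0.0441
[0.5107 0.2    0.0996] r 0.12031651996378764 t 1.2047857835373321e-05 [3.1205 0.0404 2.8117] 36.0 [-2.2519  0.9795 -0.9367] 0.04408784202194645
```

View pics/l12.png

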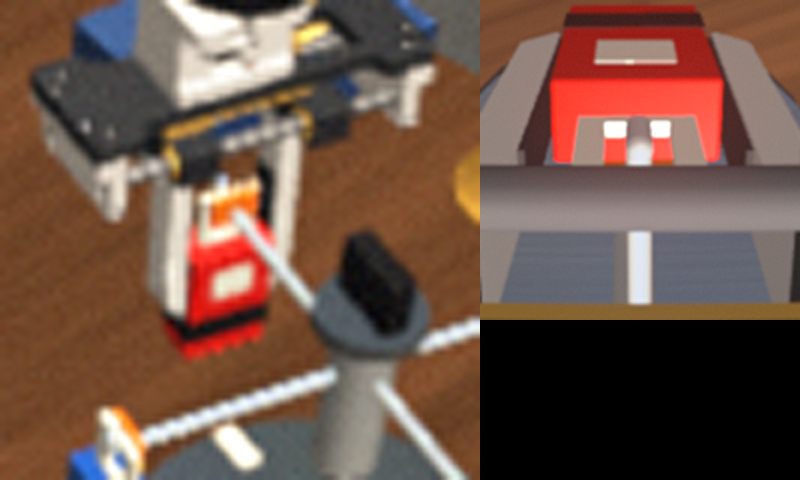

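```bash
python3 -m crank '[[0,0,0.003,0],[0,0,0.002,0],[0.004,0,0,0],[0.004,0,0,0],[0.004,0,0,0],[0.003,0,0,0],[0,0,0,0],[0,0,0,0],[0,0,0,0],[0,0,0,0]]'; python3 look.py 13
```

```text
time: 37.35
tool_pos: [0.5081, 0.201, 0.0986]
ee_rot: [3.12, 0.041, 2.812]
wrist_force: [-1.1, -0.4, -0.5]
width: 0.0444
[0.5081 0.201  0.0986] r 0.12318280430983902 t 9.321442261291807e-05 [3.1204 0.0406 2.8117] 37.35 [-1.1283 -0.3854 -0.4881] 0.0444319011011797
```

View pics/l13.png

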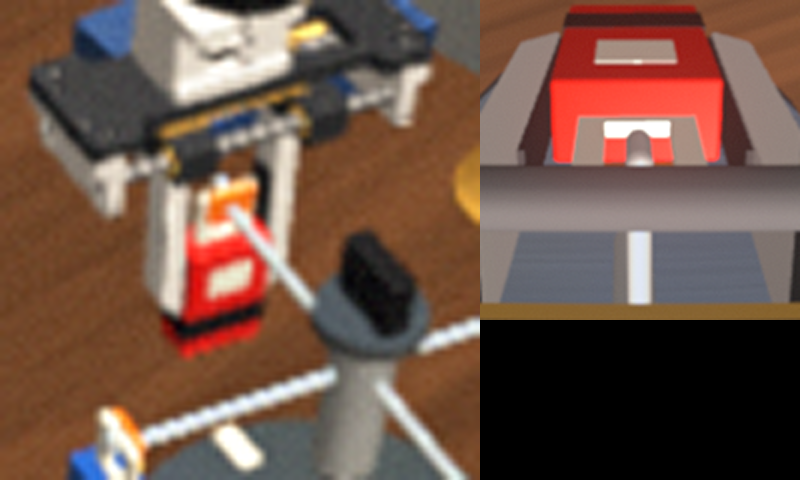

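```bash
python3 -m crank '[[0,0,0.003,0],[0,0,0.003,0],[0,0,0,0],[0,0,0,0],[0,0,0,0],[0,0,0,0],[0,0,0,0],[0,0,0,0],[0,0,0,0],[0,0,0,0]]'; python3 -c "
from mv import *
o=robot.get_obs();print(o['tool_pos'],o['wrist_force'])"
```

```text
time: 38.7
tool_pos: [0.5082, 0.201, 0.0975]
ee_rot: [3.12, 0.041, 2.812]
wrist_force: [-2.1, 0.2, 4.1]
width: 0.0442
[0.5082 0.201  0.0975] [-2.0795  0.2267  4.1334]
```

The bar now carries the tab (4 N upward). Ease 0.4 mm, release, and look before backing off.

```bash
python3 -m crank '[[0,0,-0.002,0],[0,0,0,0],[0,0,0,0],[0,0,0,0],[0,0,0,0],[0,0,0,0],[0,0,0,0],[0,0,0,0],[0,0,0,0],[0,0,0,0]]' -0.35; python3 look.py 14
```

```text
time: 39.95
tool_pos: [0.508, 0.201, 0.0977]
ee_rot: [3.12, 0.041, 2.812]
wrist_force: [0.2, -0.3, -0.0]
width: 0.0637
[0.508  0.201  0.0977] r 0.12321293599323448 t 8.418612317539348e-05 [3.1204 0.0405 2.8117] 39.95 [ 0.1594 -0.2817 -0.0106] 0.06365861979585065
```

View pics/l14.png

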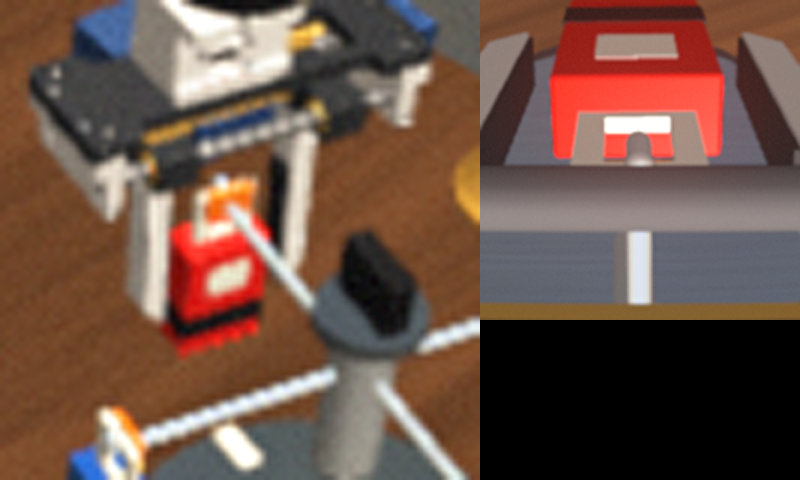

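Box is hanging, zero wrist force, fingers clear on both sides. Retreat straight up, then outwards.

```bash
python3 -m crank '[[0,0,-0.02,0],[0,0,-0.05,0],[0,0,-0.08,0],[0,0,-0.1,0],[0,0,-0.1,0],[0,0,-0.1,0],[0,0,-0.1,0],[0,0,-0.1,0],[0,0,-0.1,0],[0,0,-0.05,0]]'; python3 -m crank '[[0.1,0,-0.05,0],[0.15,0,0,0],[0.15,0,0,0],[0.15,0,0,0],[0.1,0,0,0],[0,0,0,0],[0,0,0,0],[0,0,0,0],[0,0,0,0],[0,0,0,0]]'
python3 - <<'E'
from mv import *
k="15"
w=robot.camera_params("wrist");p,d=robot.snapshot("wrist");np.savez(f"w{k}.npz",p=p,d=d,T=w['world_from_camera'])
o=robot.get_obs();print(o['tool_pos'],o['wrist_force'],o['time'])
s,sd=robot.snapshot("scene");np.savez(f"s{k}.npz",p=s,d=sd)
t,td=robot.snapshot("top");np.savez(f"t{k}.npz",p=t,d=td)
cv2.imwrite("pics/s15.png",s[:,:,::-1]);cv2.imwrite("pics/s15c.png",cv2.resize(s[125:245,290:430,::-1],None,fx=5,fy=5,interpolation=cv2.INTER_CUBIC))
cv2.imwrite("pics/w15.png",p[:,:,::-1]);cv2.imwrite("pics/t15.png",cv2.resize(t[130:240,170:320,::-1],None,fx=5,fy=5,interpolation=cv2.INTER_CUBIC))
E
```

```text
time: 41.3
tool_pos: [0.5013, 0.2001, 0.2604]
ee_rot: [3.118, 0.044, 2.812]
wrist_force: [-0.3, 0.3, -0.8]
width: 0.0634
time: 42.55
tool_pos: [0.3778, 0.2417, 0.2621]
ee_rot: [3.121, 0.04, 2.811]
wrist_force: [-0.1, -0.5, -0.4]
width: 0.0633
[0.3777 0.2418 0.2622] [ 0.3299  0.157  -0.6141] 42.6
```

View pics/s15c.png

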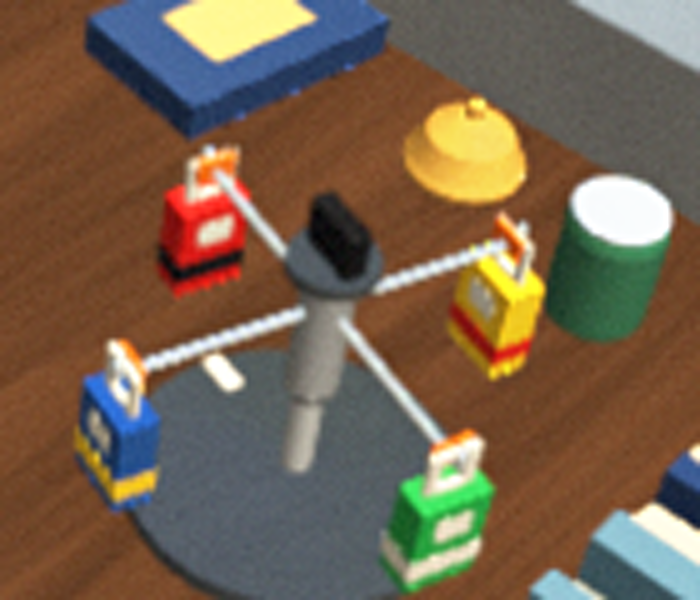

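View pics/w15.png

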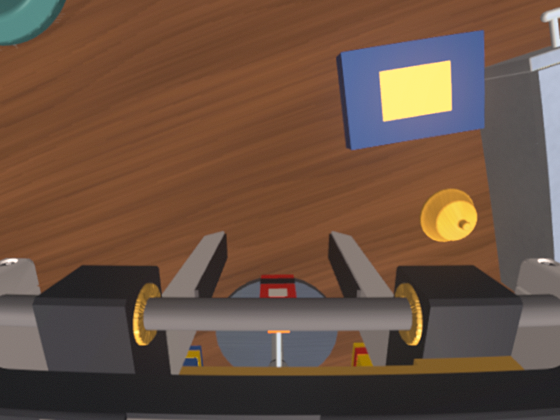

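View pics/t15.png

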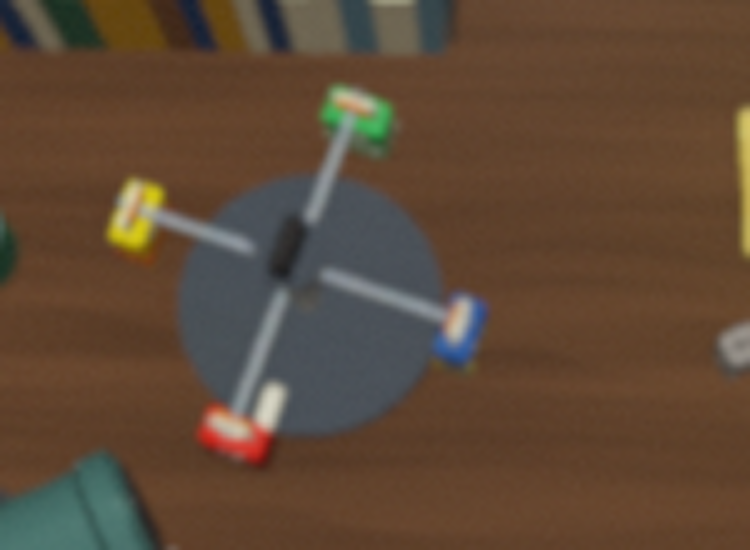

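View pics/s15.png

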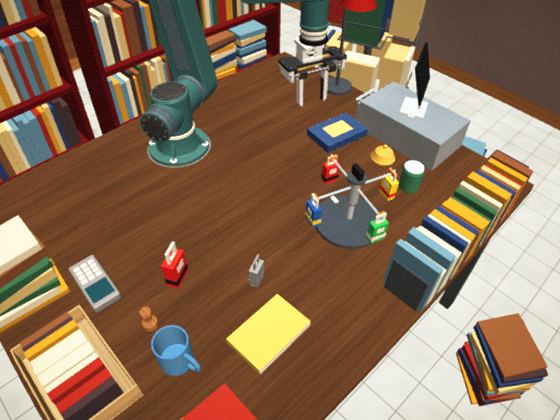

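The scene view shows the red box hanging at (332,168) like its neighbours. The tip stands in front of the tab, the orange plate is behind it, the arm is clear, and the bystanders look unmoved. The top view shows the hook still over the mark.

```bash
python3 - <<'E'
from bench import robot
print(robot.close_job(), robot.get_obs()['time'])
E
```

```text
the job is handed in; nothing more can be done
the job is handed in; nothing more can be done
```

The carousel's empty hook now points to the front over the white mark, and the small red boxed book light hangs on it, trapped between the tip and the pusher. I handed the job in at about 42.7 s of the 72 s; it reports no verdict.

- **Carousel:** I felt the head's height at about 0.147 m by resting the fingertips on the collar with 6 N. Then I pinched the grip and turned it about 127° clockwise at about 32°/s. The top camera then put the hook within 1–3° of the mark; the estimates scattered by about that much.
- **Book light:** I gripped the box, put the tab's hole over the tip and pressed the pusher back about 4–5 mm at 2.3 N. I then lowered the tab until the bar carried it (4 N), eased off and let go.
- **Last checks:** After release the wrist force read about zero. After backing off, the box hangs like its neighbours with the tip in front of the tab. The other things on the counter look unmoved in the camera views. I judged the trapping by eye, because the pusher's own reading isn't available.
- **What went wrong:**
  - Backing off after the turn, I moved to the edge of the arm's reach, which left the tool tilted about 2.6° for the rest of the job. I corrected for it, and nothing was touched there.
  - The fixed cameras disagreed with each other by up to 8 mm on the disc's centre, so I relied on the wrist camera and touch. The wrist camera's depth also read a little low at long range.

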